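Send a model house to the next station of the indexing slide

ROBOT

A 6-joint arm with a two-finger parallel gripper is mounted at the origin on a cart in front of the work surface, level with it; the furniture and walls round the work are solid. World frame = base frame: x ahead of the robot, y to its left, z up, the work surface at z = 0. Lengths are in m, angles in degrees, forces in N, time in s.
With the tool pointing down it reaches from about 0.375 to 0.9 m from the base axis. Payload 3.1 kg.
Tool frame: the origin (TCP) lies on the centre line of the jaws, within the pads' length; the fingertips stand 8 mm ahead of it and the grasp point (between the pads) lies 11 mm behind it; y points along the fingers, x is the direction in which the jaws open and shut, and the axes are right-handed (so a half turn about y gives the same grasp; the last joint's range is limited). The gripper opens to 87 mm and grips with 3 to 60 N. Pads are 19 mm wide; open, the fingers measure 117 mm over their backs; the gripper's body (75 mm by 190 mm) begins 51 mm behind the grasp point.
Start: joints at [59.101, 30.224, 82.088, -0, 67.689, -10.227], TCP at [0.221, 0.585, 0.231] pointing down, gripper open.
Joint ranges: [-176.69, 176.69], [-43.24, 126.21], [12.49, 139.97], [-82, 262], [0, 151.66], [-163.58, 163.58]. Speed limits (degrees/s): [159.86, 159.86, 180, 180, 180, 180].

INTERFACE

Orientations are given as a 3x3 rotation matrix whose columns are the frame's x, y, z axes.
In Python, from rig import read_state, imaging, job, spotter gives the robot as it stands.
- The arm moves only by the tool apply_moves, never from a script. Its argument "steps" is a list of rows, each an object of numbers: "x", "y", "z": the shift along the world's x, y, z in mm; "spin": the turn about the world's z in rad. In form: [{"x": .., "y": .., "z": .., "spin": ..}, ...]. A call has 1 to 12 rows; each row shifts and turns the pose as measured when the row begins; what a row does not reach is not made up. A row lasts 1/10 s, in which the tool goes at most 50 mm and 8.59 degrees, less where a joint would pass 70% of its speed; a pose out of reach is approached as far as the arm can. A call is refused whole if a number of a shift passes 50 or a number of a turn 0.15, either way. A call with a gripper value outside its range is refused whole. "grip" is the finger opening in mm, from 0 to 87, set as the call begins (left out, the last holds). The fingers move at their own pace and stop on an object; the grip force is fixed at half the most. Time passes only in rows, so rows that do not move let the fingers close. It gives the time, the measured TCP pose, the force and the opening at its end, in the units of the state.
- read_state(): the state, without advancing time (a new reading comes with each control period).
- imaging.capture(name): name is "scene" or "top"; returns the picture (480x640x3 uint8, red, green, blue); there is no depth.
- imaging.camera_params(name): a dict with "fov_y" (degrees; the focal length in pixels is half the picture's height over the tangent of half this angle, whatever the lens; pixels are square), "cx", "cy" (the principal point, pixels), "R" (3x3) and "t" (3): a world point X has camera coordinates R X + t. Camera axes: x right, y down, z forward; pixel columns grow to the right and rows downward; lengths in m; the calibration is good to about 2 mm. A picture is of the moment at which its call begins. camera_params takes no time and is no camera call.
- job.hand_in(): hands the job in, once; it reports no verdict.
Trained networks look in the newest picture that a camera, given by its name, has taken for a name from the list of things; names that differ only in an ending like _2 or _b are one class to them, and where a whole thing is asked for, a point or a joint stands for the part that bears it (a point fixed in the world has none). Each returns a list of dicts, best first, with "score" (0 to 1); they miss things now and then, are a little off and sometimes report something else, mostly with a low value. They report only what shows in the picture. A call takes as long as a camera call. They do not tell look-alikes from the thing itself.
- spotter.cut_out(name, camera): "mask" (480x640 bool, what is visible of it) and "rect" ([left, top, width, height] in pixels, round what is visible of it).
The state is a dict: "time_s": time; "joint_positions": joint angles; "qvel": joint speeds; "tau": joint torques, N m; "position": TCP position; "tcp_rot": TCP orientation; "force": force on the tool from outside, world axes, zero at the start; "moment": the same for the moment, N m; "opening": opening from 0.0 (shut) to 1.0 (fully open).
Only numpy, scipy, OpenCV 4.12 (cv2) and the standard library are available. Lean on these libraries where they do the work, as an engineer would, in place of code of your own. Each camera call takes 0.05 s, during which the arm holds its last target.

TASK

Put the squarer, taller of the two small model houses upright into the blue-rimmed tray of the carrier, and stand the stop rod with the red grip, which lies across the slide, upright. Only then push the carrier forward by its orange block until it clicks into the next station (the middle one, with green marks), without running past it. Leave the other things on the bench where they are.

Things in the scene. Friction and masses are not known exactly. Their poses are not given: they have to be found in the camera images.
- rail: The fixed indexing slide on a 7 mm board: aluminium base 90 x 310 x 10 mm, end blocks 28 mm high. Origin: centre of its underside (the board's top). y axis: along the slide, the carrier's forward way; x: across, towards the rod's hinge; z up. The carrier's centre is at y = -90 mm at the first station (white marks), 0 at the middle (green), +90 mm at the last (grey).
- carrier (a joint): Travel of the carrier in m: 0 at the first station, where it starts, 0.09 at the middle one, 0.18 at the last; grows forward (rail +y). A spring detent holds it at each station: about 4 N breaks it out, within about 5 mm it snaps in by itself; in between it slides with about 1 N and stays where left. It is 66 mm wide, 80 mm long, its deck 34 mm above the rail's origin.
- tray (a point): Centre of the floor of the tray on the carrier, 34 mm above the rail's origin. Axes as the rail's. The tray is 40 mm (across, x) by 46 mm (along, y) inside, with blue lips 4 mm thick and 5 mm high. A black rubber bumper 24 mm wide stands in front of it, to 58 mm above the rail's origin.
- push_face (a point): Centre (across) of the rear face of the orange push block at the back end of the carrier, 75 mm above the rail's origin; the face looks to rail -y. The block is 30 mm across, 12 mm thick along the slide (it ends 12 mm in front of this face), from 34 to 85 mm above the rail's origin.
- gate (a joint): Angle of the stop rod, in rad: 0 lying level across the slide, 1.57 upright, stop at 1.60. Friction in the hinge holds it wherever it is left (about 1 N at the red grip moves it). Lying, it bars the carrier's way about 2 mm in front of the bumper.
- rod_pivot (a point): Hinge axis of the stop rod (parallel to the rail's y), 50 mm above the rail's origin, at rail x = +65 mm, y = -42 mm, in a bracket 60 mm high. The lying rod points from here to rail -x.
- rod_grip (a point): Middle of the red grip at the free end of the stop rod, 134 mm from the hinge axis. The grip is a sleeve of 14 mm diameter, 36 mm long (ends 152 mm from the hinge axis); the rod is 10 mm thick. It rests on a post 44 mm high at rail x = -47 mm.
- house: The squarer, taller grey model house: walls 30 (its x) x 36 (its y) x 30 mm high, gable roof with eaves 34 x 40 mm at 30 mm, ridge at 44 mm. Origin: centre of its underside. About 60 g. Starts on the bench top near the robot.
- long_house: The longer, lower grey model house, 32 x 54 x 36 mm, origin at the centre of its underside; not wanted. The two houses swap places at random.
- red_marker: Red and white marker pen lying on the bench, 18 x 139 x 18 mm, origin under its centre; leave it.
- glue: Small glue bottle, 34 mm wide, 92 mm high, origin at the centre of its underside; leave it.
There are look-alikes about, which are no part of the job. What is shaped like the house but yellow is not meant.

How it is judged (in metres and radians):
On the way:
1. house in the tray and stop rod upright, with the carrier still at the first station (horizontal distance between house and tray below 0.012 m and z of house in the frame of tray below 0.004 m and angle between house's own z axis and vertical below 0.1 rad and value of joint gate above 1.4 rad and value of joint carrier below 0.02 m), for 0.2 s.
At the end, for the whole second after the job is handed in: The carrier rests in the middle station's detent (within 4 mm), the squarer house stands flat in its tray (within 12 mm of the tray's centre, not on the lips, tilted less than 0.1 rad), and the stop rod stands upright (1.4 rad or more), all at rest (value of joint carrier between 0.086 and 0.094 m and velocity of joint carrier between -0.01 and 0.01 m/s and value of joint gate above 1.4 rad and horizontal distance between house and tray below 0.012 m and z of house in the frame of tray between -0.004 and 0.004 m and angle between house's own z axis and vertical below 0.1 rad and linear speed of house below 0.02 m/s); the robot touches nothing.
It fails at once if the carrier runs more than 15 mm past the middle station (value of joint carrier above 0.105 m).
It fails at once if the longer house, the marker or the glue bottle is moved by more than 30 mm (distance of any of long_house, red_marker, glue from where it was at the start of the episode above 0.03 m).
It also fails if it takes over 72 s, if anything falls off the work surface, if the arm or the gripper's body presses on something with over 40 N, if the wrist force passes 120 N, or if a joint passes its speed limit or range.

## Working session

There is one attempt and no reset: what is moved stays moved. The work goes in short steps, Python scripts to look and compute and a tool call to move; the robot and the scene stay as the last step left them, time stands still between calls to the robot, and variables do not carry over. Pictures are saved under pics/ and viewed, and the job is handed in when it is done.

Besides the shell and the picture viewer there is one more tool, called after ">>>" as name(argument=value, ...) on one line, values as JSON. apply_moves: Moves the arm, as the interface text tells. Its arguments: {"type":"object","properties":{"steps":{"type":"array"},"grip":{"type":"number"}},"required":["steps"]}

```bash
mkdir -p pics; python3 - <<'E'
from rig import read_state, imaging
import cv2
s=read_state();print(s)
for n in("scene","top"):
    im=imaging.capture(n);cv2.imwrite(f"pics/{n}0.png",im[:,:,::-1]);print(n,imaging.camera_params(n))
E
```

```text
{'time_s': 0.0, 'joint_positions': array([ 5.90999157e+01,  3.02776868e+01,  8.21559769e+01, -1.19096602e-03,
        6.76881363e+01, -1.02274420e+01]), 'qvel': array([-0.01944022,  0.05833176,  0.03824303, -0.08856916, -0.08330234,
       -0.02969484]), 'tau': array([-3.16738369e-04, -4.40039206e+01, -1.76592439e+01,  6.32235850e-02,
        5.81605209e-02, -1.79877429e-04]), 'position': array([0.22025308, 0.5841494 , 0.2295876 ]), 'tcp_rot': array([[ 3.53019617e-01, -1.07519310e-03, -9.35615302e-01],
       [ 9.35613574e-01, -1.83395661e-03,  3.53021072e-01],
       [-2.09544369e-03, -9.99997740e-01,  3.58542601e-04]]), 'force': array([-0.15518905, -1.09339245, -0.00921667]), 'moment': array([-0.01923312,  0.02234062,  0.03196985]), 'opening': 1.0027100629622525}
scene {'fov_y': 51.67501163221539, 'cx': 331.21988376988867, 'cy': 240.24268009090355, 'R': array([[ 0.90079499, -0.43424355, -0.00096155],
       [-0.32842553, -0.67983407, -0.65571511],
       [ 0.28408636,  0.59098069, -0.75500779]]), 't': array([-0.41597956,  0.41139426,  0.77730297])}
top {'fov_y': 56.61876294820906, 'cx': 318.0211165541164, 'cy': 240.31564089718447, 'R': array([[-0.02416058, -0.9996288 , -0.0125911 ],
       [-0.99233125,  0.02550761, -0.12094646],
       [ 0.12122274,  0.00957241, -0.99257917]]), 't': array([0.28907162, 0.60166252, 0.92305184])}
```

View pics/scene0.png

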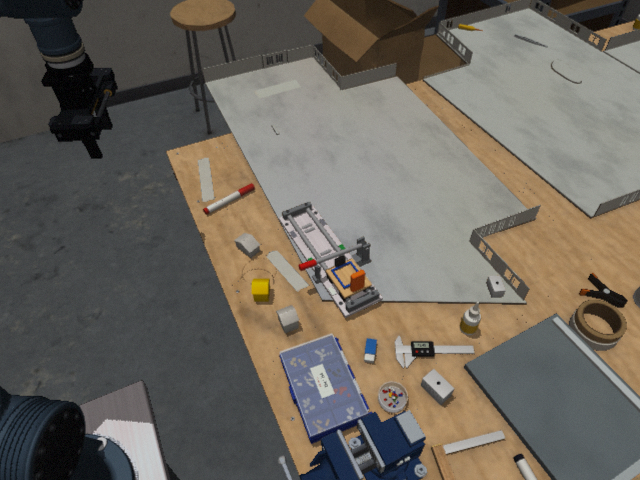

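View pics/top0.png

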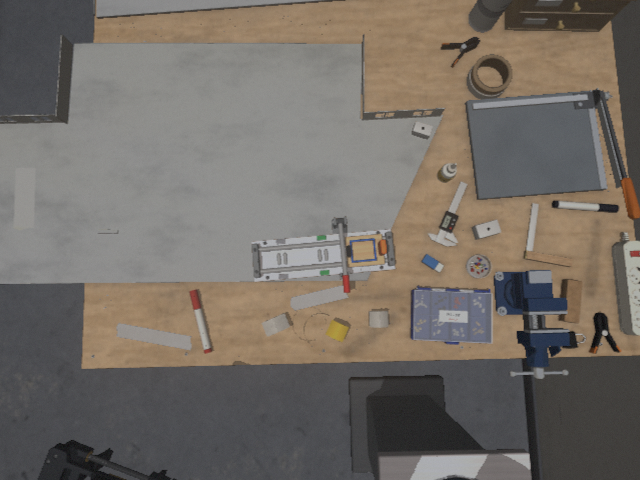

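The top view shows the rail at about (322,255), with its forward direction to the left (+y). The orange block is at (384,247) and the red grip at (346,284). There are two grey houses, at (277,324) and (378,318). I'll zoom in next.

```bash
python3 - <<'E'
import cv2,numpy as np
a=cv2.imread("pics/top0.png");b=cv2.imread("pics/scene0.png")
cv2.imwrite("pics/t1.png",cv2.resize(a[205:345,240:420],None,fx=4,fy=4,interpolation=cv2.INTER_CUBIC))
cv2.imwrite("pics/s1.png",cv2.resize(b[190:345,220:400],None,fx=4,fy=3.8,interpolation=cv2.INTER_CUBIC)[:600])
E
cat > h.py <<'E'
import numpy as np
from rig import imaging
def K(n):
    p=imaging.camera_params(n);f=240/np.tan(np.radians(p["fov_y"]/2));return p,f
def proj(n,X):
    p,f=K(n);c=np.atleast_2d(X)@p["R"].T+p["t"];return np.c_[p["cx"]+f*c[:,0]/c[:,2],p["cy"]+f*c[:,1]/c[:,2]]
def back(n,u,v,z):
    p,f=K(n);d=p["R"].T@np.array([(u-p["cx"])/f,(v-p["cy"])/f,1.]);o=-p["R"].T@p["t"]
    return o+d*(z-o[2])/d[2]
E
python3 - <<'E'
from h import *
from rig import spotter
for c in("top","scene"):
  imaging.capture(c)
  for n in("house","long_house","rail","rod_grip","carrier","push_face","rod_pivot"):
    for r in spotter.cut_out(n,c)[:3]: 
        ys,xs=np.nonzero(r["mask"]);print(c,n,round(r["score"],2),r["rect"],len(xs),xs.mean().round(1) if len(xs) else 0,ys.mean().round(1) if len(xs) else 0)
E
```

```text
top house 0.73 [369.5, 308.8, 20.8, 16.3] 320 378.1 318.9
top house 0.58 [328.1, 324.5, 19.7, 15.1] 292 337.5 330.8
top long_house 0.92 [264.5, 312.3, 30.1, 24.2] 378 276.1 324.8
top rail 0.69 [253.6, 216.8, 144.0, 77.5] 6111 324.2 254.7
top rod_grip 0.69 [336.0, 216.6, 14.4, 77.8] 419 343.5 255.9
top carrier 0.92 [345.0, 234.0, 42.2, 32.7] 1141 365.8 250.4
top push_face 0.98 [345.8, 233.2, 40.4, 34.6] 1226 365.7 250.3
top rod_pivot 0.91 [252.9, 219.1, 146.6, 75.8] 6224 324.5 254.5
top rod_pivot 0.21 [344.5, 234.0, 44.4, 30.2] 1179 365.5 250.1
scene house 0.84 [254.4, 279.2, 17.5, 21.7] 395 260.7 289.8
scene house 0.7 [278.9, 199.6, 105.3, 119.5] 5405 331.7 259.3
scene house 0.6 [277.8, 306.3, 23.0, 29.3] 393 288.5 318.4
scene long_house 0.84 [236.6, 235.3, 22.9, 21.3] 397 247.3 244.6
scene long_house 0.69 [300.4, 237.2, 68.5, 33.3] 415 329.2 256.6
scene long_house 0.61 [329.3, 256.4, 42.3, 44.9] 1152 347.6 277.7
scene rail 0.89 [278.0, 203.4, 106.8, 112.9] 5500 332.0 259.2
scene rod_grip 0.94 [298.5, 240.7, 69.1, 28.4] 425 329.1 256.8
scene carrier 0.94 [324.6, 256.2, 49.5, 46.3] 1253 347.6 277.3
scene carrier 0.65 [204.0, 182.8, 51.8, 30.1] 433 227.5 199.6
scene push_face 0.8 [326.9, 252.9, 44.7, 50.5] 1246 348.1 277.3
scene rod_pivot 0.83 [277.9, 201.7, 101.5, 115.8] 5249 331.5 259.3
```

View pics/t1.png

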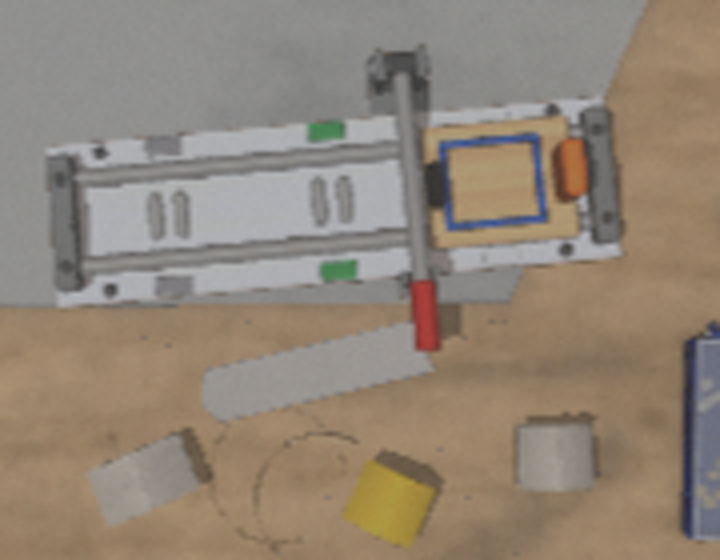

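View pics/s1.png

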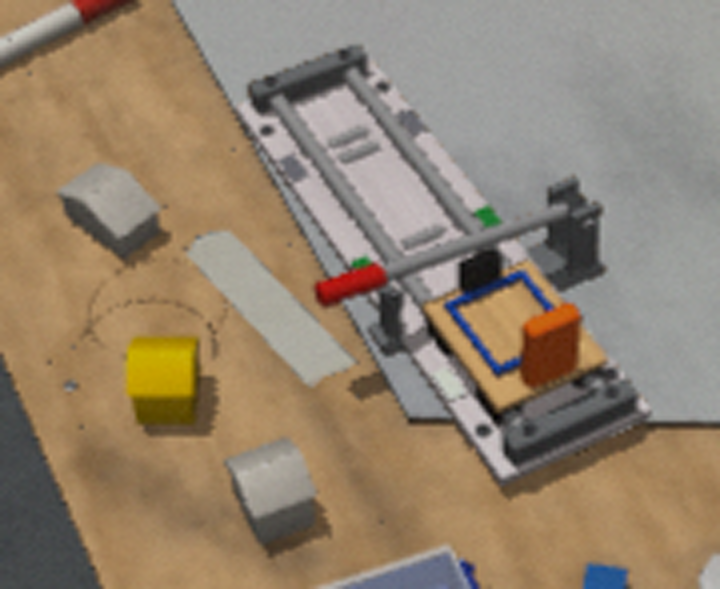

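The squarer house is at top (378,318) / scene (288,318). The longer one is at top (277,324). Next I'll fit the rail pose and the house pose, then check them with wireframe overlays.

```bash
python3 - <<'E'
from h import *
import cv2
from scipy.optimize import least_squares
T=lambda x,y:("top",240+x/4-.4,205+y/4-.4); S=lambda x,y:("scene",220+x/4-.4,190+y/3.8-.4)
obs=[(T(48,150),(45,155,10)),(T(62,307),(-45,155,10)),(T(620,257),(-45,-155,10)),(T(605,98),(45,-155,10)),
 (S(650,408),(45,-155,8)),(S(505,480),(-45,-155,5)),(S(372,58),(45,155,10)),(S(240,110),(-45,155,10))]
def W(p,X):
    c,s=np.cos(p[2]),np.sin(p[2]);X=np.array(X)/1000.;return np.array([p[0]+c*X[0]-s*X[1],p[1]+s*X[0]+c*X[1],.007+X[2]])
def res(p): return np.concatenate([proj(o[0],W(p,X))[0]-o[1:] for o,X in obs])
r=least_squares(res,[.5,.3,0.]);p=r.x;print("rail",p,np.degrees(p[2]));print(r.fun.reshape(-1,2).round(1))
np.save("rail.npy",p)
for n,X in dict(tray=(0,-90,34),grip=(-69,-42,50),pivot=(65,-42,50),pf=(0,-130,75)).items(): print(n,W(p,X).round(4))
imgs={n:cv2.imread(f"pics/{n}0.png") for n in("top","scene")}
# house: fit by mask outline
def hp(q,X):
    c,s=np.cos(q[2]),np.sin(q[2]);return [q[0]+c*X[0]-s*X[1],q[1]+s*X[0]+c*X[1],X[2]]
from rig import spotter
print("house c",back("top",378.1,318.9,.03),back("scene",288.5,318.4,.025))
for n,(x0,y0,x1,y1) in dict(top=(350,300,410,345),scene=(260,295,320,340)).items():
    cv2.imwrite(f"pics/h_{n}.png",cv2.resize(imgs[n][y0:y1,x0:x1],None,fx=10,fy=10,interpolation=cv2.INTER_CUBIC))
for n,im in imgs.items():
    k=4;im=cv2.resize(im,None,fx=k,fy=k,interpolation=cv2.INTER_CUBIC)
    def box(a,b,col):
        pts=[(x,y,z) for z in(a[2],b[2]) for x,y in((a[0],a[1]),(b[0],a[1]),(b[0],b[1]),(a[0],b[1]))]
        q=((proj(n,[W(p,X) for X in pts])+.5)*k).astype(int)
        for i in range(4):
            for u,v in((i,(i+1)%4),(4+i,4+(i+1)%4),(i,i+4)): cv2.line(im,tuple(map(int,q[u])),tuple(map(int,q[v])),col,1)
    box((-45,-155,0),(45,155,10),(0,0,255));box((-20,-113,34),(20,-67,39),(0,255,0));box((-33,-130,34),(33,-50,34),(255,0,255));box((-15,-130,34),(15,-118,85),(255,255,0));box((-87,-49,43),(65,-35,57),(0,255,255))
    x0,y0=(240,205) if n=="top" else (270,195)
    cv2.imwrite(f"pics/o_{n}.png",im[y0*k:y0*k+560,x0*k:x0*k+640])
E
```

```text
rail [0.57881192 0.26371821 0.06506208] 3.727782849851032
[[-0.2 -1.1]
 [-0.7  0.3]
 [ 1.1  0.1]
 [ 0.3 -0.8]
 [ 1.2  0.7]
 [-0.6  1.1]
 [-0.7 -1.2]
 [-1.6 -1.5]]
tray [0.5847 0.1739 0.041 ]
grip [0.5127 0.2173 0.057 ]
pivot [0.6464 0.226  0.057 ]
pf [0.5873 0.134  0.082 ]
house c [0.43805805 0.15036148 0.03      ] [0.43877606 0.14442271 0.025     ]
```

View pics/o_top.png

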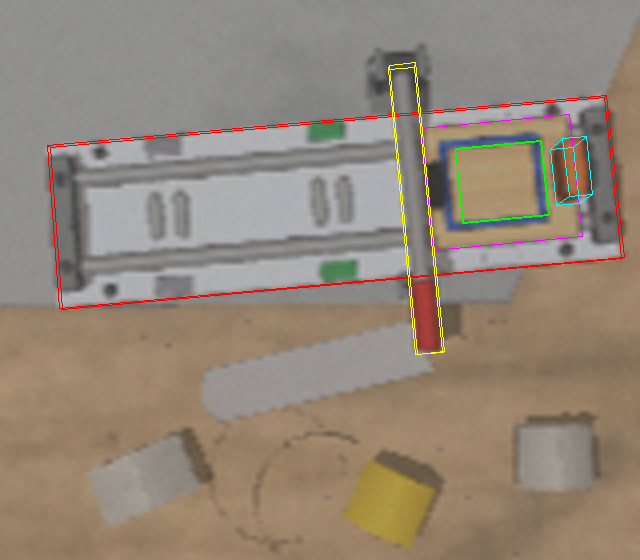

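View pics/o_scene.png

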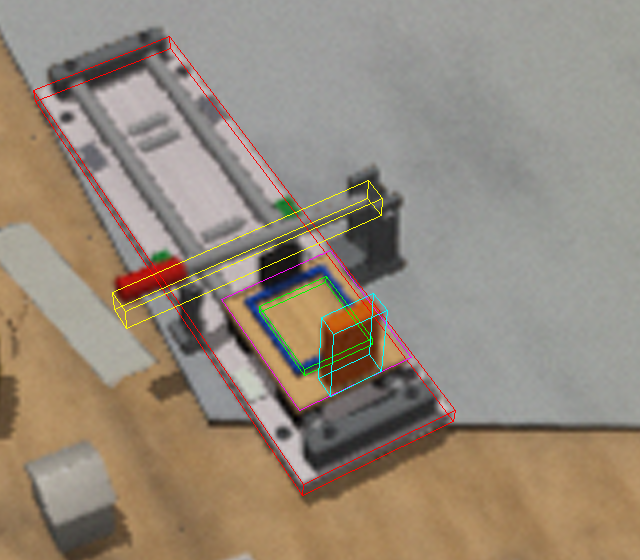

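View pics/h_top.png

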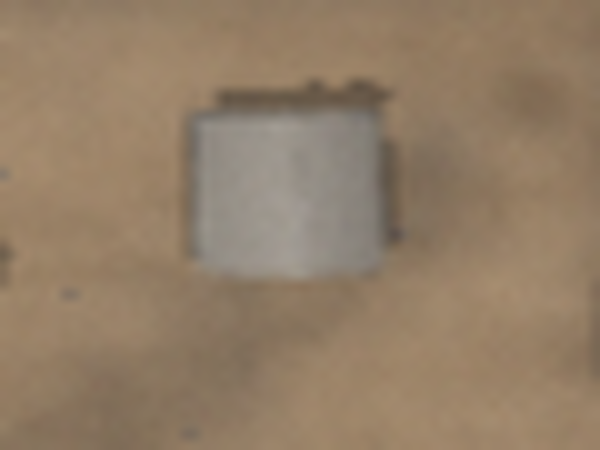

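View pics/h_scene.png

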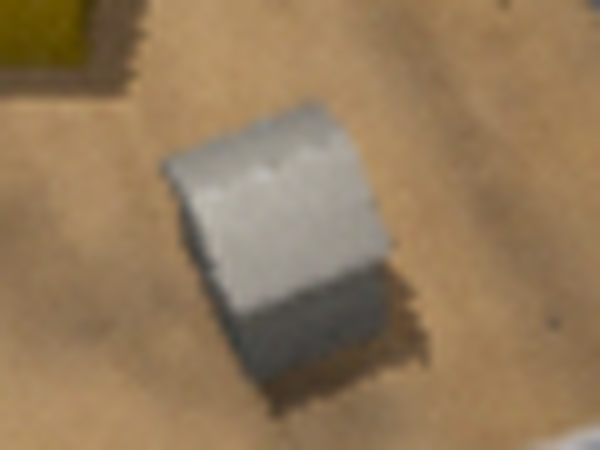

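```bash
python3 - <<'E'
import cv2
for n,(x0,y0,x1,y1) in dict(top=(325,210,405,300),scene=(295,230,395,320)).items():
    im=cv2.imread(f"pics/{n}0.png")
    k=8 if n=="scene" else 6
    cv2.imwrite(f"pics/z_{n}.png",cv2.resize(im[y0:y1,x0:x1],None,fx=k,fy=6,interpolation=cv2.INTER_CUBIC))
E
```

```text
(no output)
```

View pics/z_top.png

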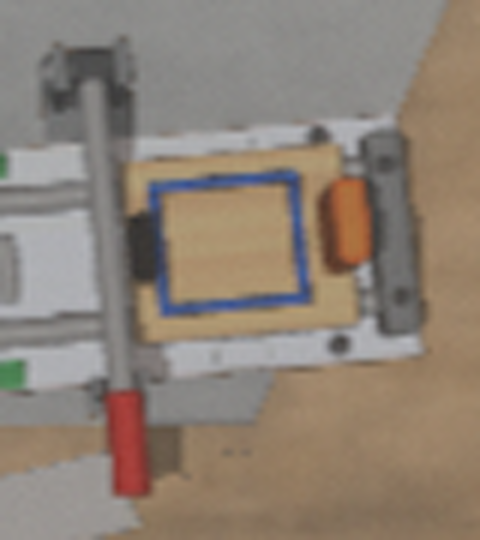

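View pics/z_scene.png

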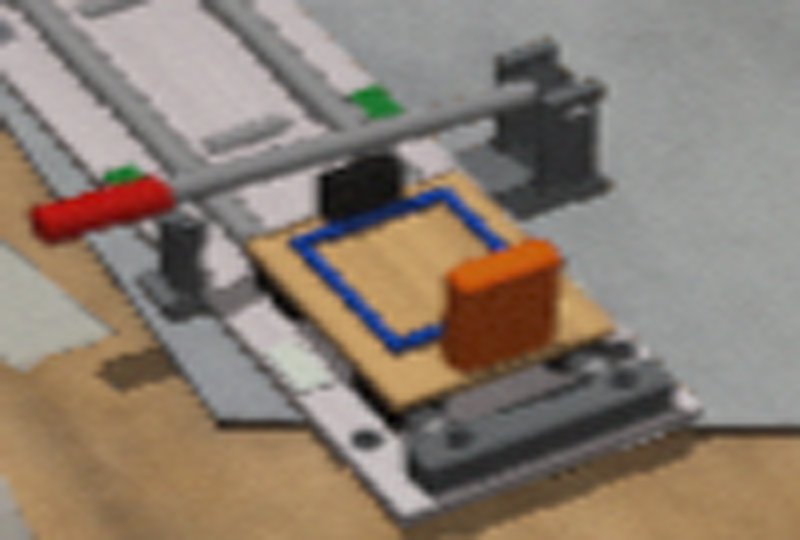

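```bash
cat > fit.py <<'E'
from h import *
import cv2
from scipy.optimize import least_squares
T=lambda x,y:("top",240+x/4-.4,205+y/4-.4); S=lambda x,y:("scene",220+x/4-.4,190+y/3.8-.4)
Z=lambda x,y:("top",325+x/6-.42,210+y/6-.42); Y=lambda x,y:("scene",295+x/8-.44,230+y/6-.42)
# z-tag: extra free offsets in rail y: 't' tray, 'b' block
obs=[(T(48,150),(45,155,10),''),(T(62,307),(-45,155,10),''),(T(620,257),(-45,-155,10),''),(T(605,98),(45,-155,10),''),
(Y(700,412),(45,-155,10),''),(Y(402,513),(-45,-155,10),''),(S(240,110),(-45,155,10),''),
(Y(292,243),(-24,27,39),'t'),(Y(447,190),(24,27,39),'t'),(Y(397,350),(-24,-27,39),'t'),
(Y(247,243),(-33,-50,34),''),(Y(400,408),(-33,-130,34),''),(Y(614,326),(33,-130,34),''),
(Y(447,285),(-15,0,85),'b'),(Y(556,265),(15,0,85),'b'),(Y(445,362),(-15,0,34),'b'),(Y(555,338),(15,0,34),'b'),
(Y(36,225),(-87,-42,50),''),(Y(168,195),(-51,-42,50),''),
(Z(150,185),(24,27,39),'t'),(Z(297,172),(24,-27,39),'t'),(Z(310,300),(-24,-27,39),'t'),(Z(162,315),(-24,27,39),'t'),
(Z(130,163),(33,-50,34),''),(Z(340,148),(33,-130,34),''),(Z(357,325),(-33,-130,34),''),
(Z(368,178),(15,0,85),'b'),(Z(373,265),(-15,0,85),'b'),(Z(132,495),(-87,-42,50),''),(Z(126,392),(-51,-42,50),'')]
def W(p,X,t=''):
    c,s=np.cos(p[2]),np.sin(p[2]);X=np.array(X,float)/1000.
    if t=='t':X[1]+=p[4]
    if t=='b':X[1]+=p[5]
    return np.array([p[0]+c*X[0]-s*X[1],p[1]+s*X[0]+c*X[1],p[3]+X[2]])
def cam(n,p): return p[6:9] if n=="scene" else p[9:12]
def res(p): return np.concatenate([proj(o[0],W(p,X,t)+cam(o[0],p))[0]-o[1:] for o,X,t in obs]+[p[6:12]/.002,[(p[3]-.007)/.002]])
E
python3 - <<'E'
from fit import *
r=least_squares(res,[.58,.26,.065,.007,-.087,-.13]+[0]*6,loss="soft_l1");p=r.x;print(p.round(4));print(res(p)[:60].reshape(-1,2).round(1).tolist())
np.save("p.npy",p)
for n,a in dict(tray=((0,0,34),'t'),grip=((-69,-42,50),),pivot=((65,-42,50),),pf=((0,0,75),'b')).items(): print(n,W(p,*a).round(4))
# house corners: top zoom x10 (350,300), scene x10 (260,295)
A=lambda x,y:("top",350+x/10-.45,300+y/10-.45);B=lambda x,y:("scene",260+x/10-.45,295+y/10-.45)
# house y axis(ridge) ~ world x?  ridge along: top image vertical => world x. corners e: (hx,hy,z)
ob=[(A(192,112),(17,20,30)),(A(380,112),(-17,20,30)),(A(383,268),(-17,-20,30)),(A(200,270),(17,-20,30)),
(B(165,163),(17,-20,30)),(B(320,103),(17,20,30)),(B(390,245),(-17,20,30)),(B(240,310),(-17,-20,30)),(B(195,190),(0,-20,44)),(B(345,145),(0,20,44)),(B(262,380),(-15,-18,0))]
for use in("both","alt"):
  o2=[(o,(X if use=="both" else (X[1]*17/20,-X[0]*20/17,X[2]))) for o,X in ob]
  def hw(q,X):
    c,s=np.cos(q[2]),np.sin(q[2]);X=np.array(X)/1000.;return np.array([q[0]+c*X[0]-s*X[1],q[1]+s*X[0]+c*X[1],X[2]])
  f=lambda q:np.concatenate([proj(o[0],hw(q,X)+cam(o[0],p))[0]-o[1:] for o,X in o2])
  r=least_squares(f,[.438,.148,(-np.pi/2+np.pi) if use=="both" else 0.],loss="soft_l1");print(use,r.cost,r.x.round(4),np.degrees(r.x[2]));print(f(r.x).reshape(-1,2).round(1).tolist())
E
```

```text
[ 5.794e-01  2.646e-01  5.830e-02  5.200e-03 -8.630e-02 -1.269e-01
  1.000e-04  7.000e-04 -6.000e-04 -1.000e-04 -7.000e-04 -8.000e-04]
[[0.1, -1.7], [-0.8, -0.3], [0.7, 0.4], [0.3, -0.3], [0.8, -0.8], [-0.1, 0.7], [-1.2, -1.6], [-0.5, -0.8], [0.1, -0.8], [-0.5, 0.1], [-0.8, -0.7], [-0.7, -0.3], [0.8, 0.2], [1.2, 0.2], [0.9, -2.5], [0.7, 2.6], [-0.3, 0.6], [0.2, 5.0], [-0.6, 3.2], [0.1, -0.3], [0.7, -0.2], [0.7, 0.7], [0.1, 0.4], [-1.4, -0.1], [0.6, -0.7], [0.8, 0.3], [-1.5, -0.2], [-0.9, -0.1], [-0.0, 0.7], [-0.6, 0.6]]
tray [0.5844 0.1785 0.0392]
grip [0.5129 0.2186 0.0552]
pivot [0.6467 0.2264 0.0552]
pf [0.5868 0.1379 0.0802]Traceback (most recent call last):
  File "<stdin>", line 15, in <module>
    return func(*args, **kwargs)
    vector_fun = VectorFunction(
        fun_wrapped,
    ...<6 lines>...
        workers=workers
    )
    self.J, dct = approx_derivative(
                  ~~~~~~~~~~~~~~~~~^
        self.fun_wrapped, self.x, f0=self.f, **finite_diff_options
        ^^^^^^^^^^^^^^^^^^^^^^^^^^^^^^^^^^^^^^^^^^^^^^^^^^^^^^^^^^
    )
    ^
    J, _nfev = _dense_difference(
[... 290 characters left out ...]
vals]
                                    ^^^^^^^
    f = np.atleast_1d(self.fun(x, *self.args, **self.kwargs))
                      ~~~~~~~~^^^^^^^^^^^^^^^^^^^^^^^^^^^^^^
    return np.atleast_1d(self.fun(x))
                         ~~~~~~~~^^^
    return self.f(x, *self.args, **self.kwargs)
           ~~~~~~^^^^^^^^^^^^^^^^^^^^^^^^^^^^^^
  File "<stdin>", line 14, in <lambda>
  File "h.py", line 6, in proj
    p,f=K(n);c=np.atleast_2d(X)@p["R"].T+p["t"];return np.c_[p["cx"]+f*c[:,0]/c[:,2],p["cy"]+f*c[:,1]/c[:,2]]
        ~^^^
  File "h.py", line 4, in K
    p=imaging.camera_params(n);f=240/np.tan(np.radians(p["fov_y"]/2));return p,f
ValueError: time passes only in moves, steps and waits
```

```bash
python3 - <<'E'
import re
s=open("h.py").read()
s=s.replace('def K(n):\n    p=imaging.camera_params(n)','import pickle,os\nif not os.path.exists("cam.pkl"): pickle.dump({n:imaging.camera_params(n) for n in("top","scene")},open("cam.pkl","wb"))\nC=pickle.load(open("cam.pkl","rb"))\ndef K(n):\n    p=C[n]')
open("h.py","w").write(s)
E
cat > hs.py <<'E'
from fit import *
p=np.load("p.npy")
A=lambda x,y:("top",350+x/10-.45,300+y/10-.45);B=lambda x,y:("scene",260+x/10-.45,295+y/10-.45)
ob=[(A(192,112),(17,20,30)),(A(380,112),(-17,20,30)),(A(383,268),(-17,-20,30)),(A(200,270),(17,-20,30)),
(B(165,163),(17,-20,30)),(B(320,103),(17,20,30)),(B(390,245),(-17,20,30)),(B(240,310),(-17,-20,30)),(B(195,190),(0,-20,44)),(B(345,145),(0,20,44)),(B(262,380),(-15,-18,0))]
def hw(q,X):
    c,s=np.cos(q[2]),np.sin(q[2]);X=np.array(X)/1000.;return np.array([q[0]+c*X[0]-s*X[1],q[1]+s*X[0]+c*X[1],X[2]])
for nm,o2 in(("ridge x",[(o,(X[1],-X[0],X[2])) for o,X in ob]),("alt",[(o,(X[1]*.85,-X[0]/.85,X[2])) for o,X in ob])):
  f=lambda q:np.concatenate([proj(o[0],hw(q,X)+cam(o[0],p))[0]-o[1:] for o,X in o2])
  r=least_squares(f,[.438,.148,0.],loss="soft_l1");print(nm,r.cost,r.x.round(4),np.degrees(r.x[2]));print(f(r.x).reshape(-1,2).round(1).tolist())
from rig import read_state
s=read_state();print(s["time_s"],s["position"],np.degrees(np.arctan2(s["tcp_rot"][1,0],s["tcp_rot"][0,0])))
E
python3 hs.py
```

```text
ridge x 161.91831581419947 [ 0.4397  0.1454 -0.3138] -17.980830127669325
[[22.1, 0.5], [-12.1, -4.1], [-17.5, -1.5], [16.3, 3.0], [2.8, 14.2], [8.0, 17.7], [-0.6, -11.2], [-5.8, -15.4], [-1.4, 0.0], [4.3, 2.2], [-5.7, -13.5]]
alt 171.82979919841713 [ 0.4392  0.1472 -0.1634] -9.362273987354005
[[21.4, 0.9], [-16.0, -1.7], [-18.3, -1.3], [18.7, 1.2], [5.6, 15.6], [7.3, 17.2], [-4.5, -13.7], [-6.3, -16.1], [-0.2, 0.4], [2.0, 0.7], [-6.2, -14.1]]
0.9 [0.22058745 0.58476352 0.23057139] 69.32872641287862
```

```bash
sed -i 's/-X\[0\]/X[0]/g' hs.py; python3 hs.py
```

```text
ridge x 18.23420759456377 [ 0.4399  0.149  -0.0084] -0.48267924497237635
[[2.0, -2.1], [-0.9, -2.3], [-0.5, 1.1], [1.7, 1.2], [-0.8, 1.1], [2.5, -0.2], [2.2, -1.2], [-2.0, -0.0], [-1.3, 1.2], [2.9, -1.8], [-2.4, -0.2]]
alt 3.586199105446137 [ 0.4391  0.1498 -0.001 ] -0.05747413049186091
[[0.2, -0.2], [0.1, -0.6], [0.5, -0.0], [-0.0, 0.2], [-0.5, -0.7], [-0.1, -1.0], [0.9, 0.4], [-0.4, 0.5], [-0.4, 0.5], [0.9, -1.5], [-1.1, 0.2]]
0.9 [0.22058745 0.58476352 0.23057139] 69.32872641287862
```

>>> apply_moves(steps=[{"x": 18,"y": -36,"z": -5,"spin": -0.1},{"x": 18,"y": -36,"z": -5,"spin": -0.1},{"x": 18,"y": -36,"z": -5,"spin": -0.1},{"x": 18,"y": -36,"z": -5,"spin": -0.1},{"x": 18,"y": -36,"z": -5,"spin": -0.1},{"x": 18,"y": -36,"z": -5,"spin": -0.1},{"x": 18,"y": -36,"z": -5,"spin": -0.1},{"x": 18,"y": -36,"z": -5,"spin": -0.1},{"x": 18,"y": -36,"z": -5,"spin": -0.1},{"x": 18,"y": -36,"z": -5,"spin": -0.1},{"x": 18,"y": -36,"z": -5,"spin": -0.1},{"x": 18,"y": -36,"z": -5,"spin": -0.1}], grip=60)

```text
time_s: 2.1
position: [0.443, 0.1433, 0.1721]
tcp_rot: [[0.999, 0.017, 0.028], [-0.028, -0.0, 1.0], [0.017, -1.0, 0.0]]
force: [0.6, 1.0, -0.6]
opening: 0.693
```

>>> apply_moves(steps=[{"x": 0,"y": 0,"z": -10,"spin": 0.0},{"x": 0,"y": 0,"z": 0}])

```text
invalid input at $.steps[1]: expected keys x, y, z, spin
```

>>> apply_moves(steps=[{"x": 0,"y": 0,"z": -10,"spin": 0.0},{"x": 0,"y": 0,"z": 0,"spin": 0}])

```text
time_s: 2.3
position: [0.4465, 0.139, 0.1618]
tcp_rot: [[0.999, 0.02, 0.037], [-0.037, -0.001, 0.999], [0.02, -1.0, 0.0]]
force: [-0.8, -0.0, -0.1]
opening: 0.687
```

```bash
cat > st.py <<'E'
from rig import read_state
import numpy as np
s=read_state();R=s["tcp_rot"];print(round(s["time_s"],2),(s["position"]*1000).round(1),"jaw",np.degrees(np.arctan2(R[1,0],R[0,0])).round(2),"down",R[:,1].round(4),"F",s["force"].round(1),round(s["opening"]*87,1))
E
python3 st.py
```

```text
2.3 [446.5 139.  161.8] jaw -2.13 down [ 1.980e-02 -7.000e-04 -9.998e-01] F [-0.8 -0.  -0.1] 59.8
```

>>> apply_moves(steps=[{"x": -4,"y": 6,"z": -25,"spin": 0.02},{"x": -3,"y": 5,"z": -25,"spin": 0.017},{"x": 0,"y": 0,"z": -25,"spin": 0},{"x": 0,"y": 0,"z": -8,"spin": 0},{"x": 0,"y": 0,"z": 0,"spin": 0}])

```text
time_s: 2.8
position: [0.4391, 0.155, 0.0786]
tcp_rot: [[1.0, 0.025, -0.01], [0.01, 0.002, 1.0], [0.025, -1.0, 0.001]]
force: [-0.3, 0.2, 0.2]
opening: 0.688
```

```bash
python3 st.py
```

```text
2.8 [439.1 155.   78.6] jaw 0.59 down [ 0.0247  0.0016 -0.9997] F [-0.3  0.2  0.2] 59.9
```

>>> apply_moves(steps=[{"x": 0,"y": -5,"z": -20,"spin": -0.01},{"x": 0,"y": 0,"z": -15,"spin": 0},{"x": 0,"y": 0,"z": 0,"spin": 0}])

```text
time_s: 3.1
position: [0.441, 0.1522, 0.0458]
tcp_rot: [[1.0, 0.031, -0.005], [0.004, 0.002, 1.0], [0.031, -1.0, 0.002]]
force: [0.2, -0.2, -0.3]
opening: 0.689
```

```bash
python3 st.py; python3 - <<'E'
from rig import imaging
import cv2,numpy as np
a=imaging.capture("scene")[260:360,230:350,::-1];b=imaging.capture("top")[280:350,320:430,::-1]
a=cv2.resize(a,None,fx=5,fy=5,interpolation=cv2.INTER_CUBIC);cv2.imwrite("pics/a1.png",a)
cv2.imwrite("pics/b1.png",cv2.resize(b,None,fx=5,fy=5,interpolation=cv2.INTER_CUBIC))
E
```

```text
3.1 [441.  152.2  45.8] jaw 0.25 down [ 0.0308  0.0023 -0.9995] F [ 0.2 -0.2 -0.3] 59.9
```

View pics/a1.png

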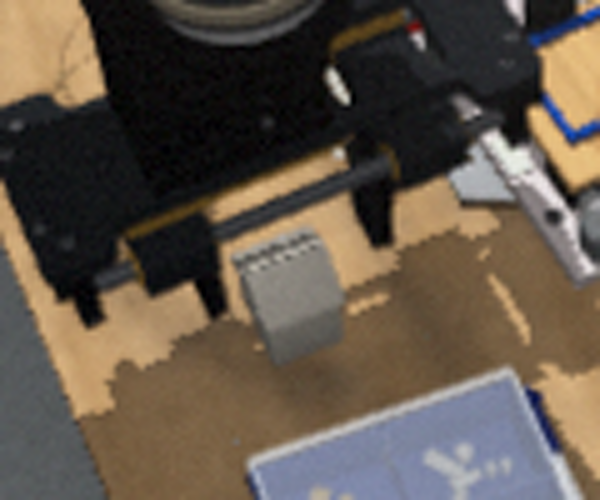

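View pics/b1.png

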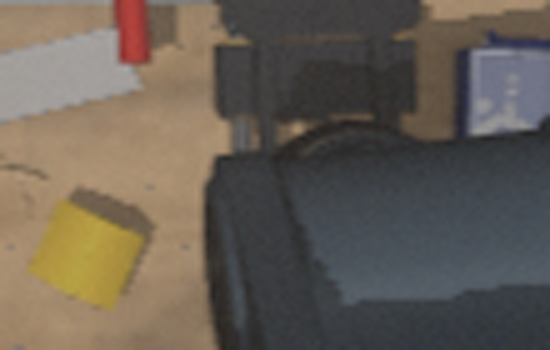

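>>> apply_moves(steps=[{"x": -2,"y": -2,"z": -25,"spin": 0}])

```text
time_s: 3.3
position: [0.443, 0.151, 0.0247]
tcp_rot: [[0.999, 0.042, -0.005], [0.005, 0.003, 1.0], [0.042, -0.999, 0.003]]
force: [-0.2, -0.3, -1.0]
opening: 0.688
```

>>> apply_moves(steps=[{"x": 0,"y": 0,"z": 0,"spin": 0},{"x": 0,"y": 0,"z": 0,"spin": 0},{"x": 0,"y": 0,"z": 0,"spin": 0},{"x": 0,"y": 0,"z": 0,"spin": 0}], grip=20)

```text
time_s: 3.7
position: [0.4437, 0.1514, 0.0274]
tcp_rot: [[0.999, 0.044, -0.006], [0.006, 0.004, 1.0], [0.044, -0.999, 0.003]]
force: [-0.6, 0.6, 0.4]
opening: 0.41
```

```bash
python3 st.py
```

```text
3.7 [443.7 151.4  27.4] jaw 0.34 down [ 0.0438  0.0036 -0.999 ] F [-0.6  0.6  0.4] 35.7
```

>>> apply_moves(steps=[{"x": 0,"y": 0,"z": 0,"spin": 0},{"x": 0,"y": 0,"z": 20,"spin": 0},{"x": 0,"y": 0,"z": 20,"spin": 0}])

```text
time_s: 4.0
position: [0.4428, 0.1514, 0.0678]
tcp_rot: [[0.999, 0.041, -0.006], [0.006, 0.003, 1.0], [0.041, -0.999, 0.003]]
force: [-0.2, 0.5, -1.1]
opening: 0.388
```

```bash
python3 st.py; python3 - <<'E'
from rig import imaging
import cv2,numpy as np
a=imaging.capture("scene")[230:350,230:350,::-1]
a=cv2.resize(a,None,fx=5,fy=5,interpolation=cv2.INTER_CUBIC);cv2.imwrite("pics/a2.png",a)
E
```

```text
4.0 [442.8 151.4  67.8] jaw 0.34 down [ 0.0408  0.0033 -0.9992] F [-0.2  0.5 -1.1] 33.7
```

View pics/a2.png

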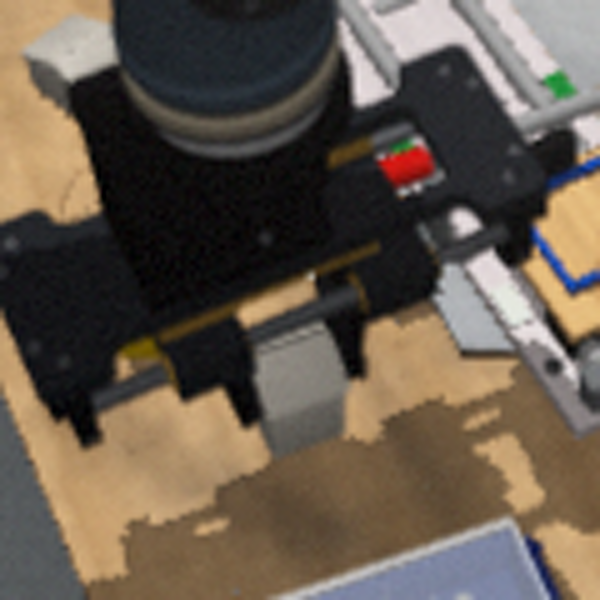

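>>> apply_moves(steps=[{"x": 0,"y": 0,"z": 30,"spin": 0},{"x": 20,"y": 4,"z": 20,"spin": 0.01},{"x": 25,"y": 5,"z": 2,"spin": 0.01},{"x": 25,"y": 5,"z": 0,"spin": 0.01},{"x": 25,"y": 5,"z": 0,"spin": 0.01},{"x": 25,"y": 5,"z": 0,"spin": 0.01},{"x": 15,"y": 3,"z": 0,"spin": 0},{"x": 0,"y": 0,"z": 0,"spin": 0},{"x": 0,"y": 0,"z": 0,"spin": 0}])

```text
time_s: 4.95
position: [0.5807, 0.1795, 0.1252]
tcp_rot: [[0.997, 0.045, -0.058], [0.058, 0.006, 0.998], [0.045, -0.999, 0.003]]
force: [-0.7, -0.3, -0.4]
opening: 0.391
```

```bash
python3 st.py
```

```text
4.95 [580.7 179.5 125.2] jaw 3.34 down [ 0.0449  0.0059 -0.999 ] F [-0.7 -0.3 -0.4] 34.0
```

>>> apply_moves(steps=[{"x": 3,"y": 0,"z": -20,"spin": 0},{"x": 1,"y": 0,"z": -15,"spin": 0},{"x": 0,"y": 0,"z": 0,"spin": 0}])

```text
time_s: 5.25
position: [0.5807, 0.179, 0.0893]
tcp_rot: [[0.997, 0.041, -0.059], [0.059, 0.005, 0.998], [0.041, -0.999, 0.003]]
force: [-1.3, 0.0, -0.7]
opening: 0.389
```

```bash
python3 st.py; python3 - <<'E'
from rig import imaging
import cv2,numpy as np
a=imaging.capture("scene")[190:310,280:400,::-1]
a=cv2.resize(a,None,fx=5,fy=5,interpolation=cv2.INTER_CUBIC);cv2.imwrite("pics/a3.png",a)
a=imaging.capture("top")[200:310,310:420,::-1]
a=cv2.resize(a,None,fx=5,fy=5,interpolation=cv2.INTER_CUBIC);cv2.imwrite("pics/b3.png",a)
E
```

```text
5.25 [580.7 179.   89.3] jaw 3.36 down [ 0.0411  0.0053 -0.9991] F [-1.3  0.  -0.7] 33.8
```

View pics/a3.png

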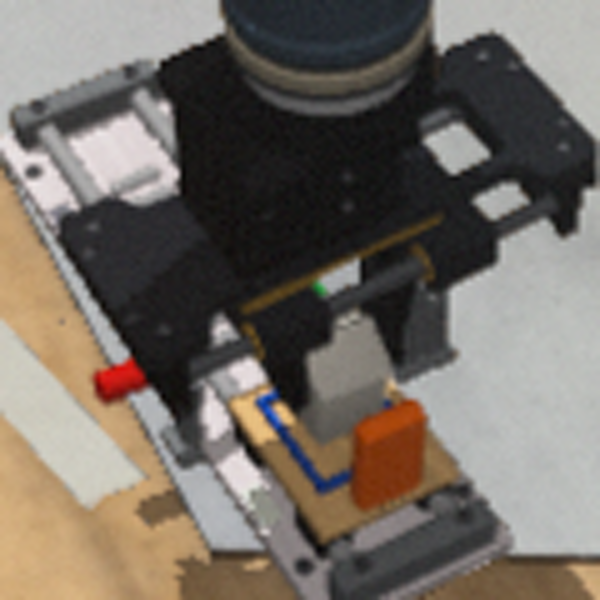

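View pics/b3.png

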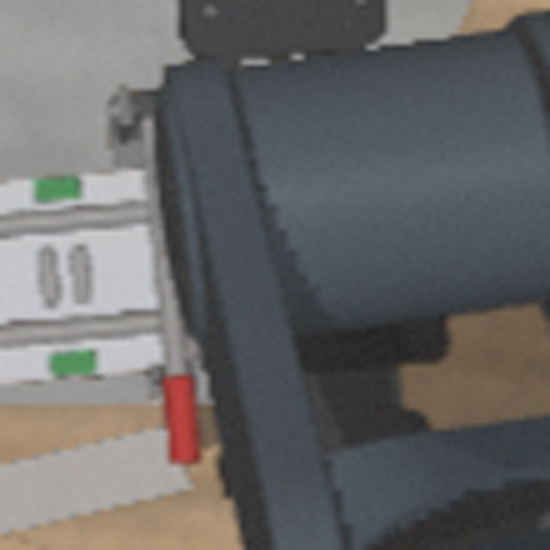

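```bash
python3 - <<'E'
from fit import *
p=np.load("p.npy")
for (x,y),z in(((318,441),.062),((390,408),.062),((307,362),.092),((383,330),.092),((350,312),.106)):
    print(x,y,(back("scene",280+x/5-.4,190+y/5-.4,z)-p[6:9]).round(4))
R=lambda X:W(p,X,'t')
for X in((-15,-18,56),(15,-18,56),(-17,-20,87),(17,-20,87)): print(X,(proj("scene",R(X)+p[6:9])[0]+.4-[280,190])*5)
E
```

```text
318 441 [0.5662 0.1611 0.0626]
390 408 [0.5997 0.1632 0.0626]
307 362 [0.5691 0.1778 0.0926]
383 330 [0.6036 0.1792 0.0926]
350 312 [0.5904 0.183  0.1066]
(-15, -18, 56) [329.2208143  441.96703621]
(15, -18, 56) [393.6552249  412.78624764]
(-17, -20, 87) [329.00728299 399.88685344]
(17, -20, 87) [403.82848685 366.47036175]
```

>>> apply_moves(steps=[{"x": 5,"y": 1,"z": -9,"spin": 0},{"x": 4,"y": 1,"z": -5,"spin": 0},{"x": 0,"y": 0,"z": 0,"spin": 0}])

```text
time_s: 5.65
position: [0.5922, 0.1815, 0.078]
tcp_rot: [[0.997, 0.048, -0.059], [0.059, 0.006, 0.998], [0.048, -0.999, 0.003]]
force: [0.2, -0.1, 0.0]
opening: 0.386
```

```bash
python3 st.py
```

```text
5.65 [592.2 181.5  78. ] jaw 3.36 down [ 0.0476  0.0062 -0.9988] F [ 0.2 -0.1  0. ] 33.6
```

>>> apply_moves(steps=[{"x": -5,"y": 0,"z": 0,"spin": 0},{"x": 0,"y": 0,"z": 0,"spin": 0},{"x": 0,"y": 0,"z": 0,"spin": 0}])

```text
time_s: 5.95
position: [0.5869, 0.1816, 0.0783]
tcp_rot: [[0.997, 0.048, -0.059], [0.059, 0.006, 0.998], [0.048, -0.999, 0.003]]
force: [0.2, -1.4, -1.2]
opening: 0.386
```

```bash
python3 st.py
```

```text
5.95 [586.9 181.6  78.3] jaw 3.37 down [ 0.0479  0.0062 -0.9988] F [ 0.2 -1.4 -1.2] 33.6
```

>>> apply_moves(steps=[{"x": -2,"y": -1,"z": -3,"spin": 0},{"x": 0,"y": 0,"z": 0,"spin": 0}])

```text
time_s: 6.15
position: [0.5847, 0.1806, 0.0755]
tcp_rot: [[0.997, 0.048, -0.059], [0.059, 0.006, 0.998], [0.048, -0.999, 0.003]]
force: [0.1, 0.5, -0.7]
opening: 0.386
```

```bash
python3 st.py; python3 - <<'E'
from rig import imaging
import cv2,numpy as np
a=imaging.capture("scene")[210:310,290:390,::-1]
a=cv2.resize(a,None,fx=6,fy=6,interpolation=cv2.INTER_CUBIC);cv2.imwrite("pics/a4.png",a)
E
```

```text
6.15 [584.7 180.6  75.5] jaw 3.38 down [ 0.0482  0.0062 -0.9988] F [ 0.1  0.5 -0.7] 33.6
```

View pics/a4.png

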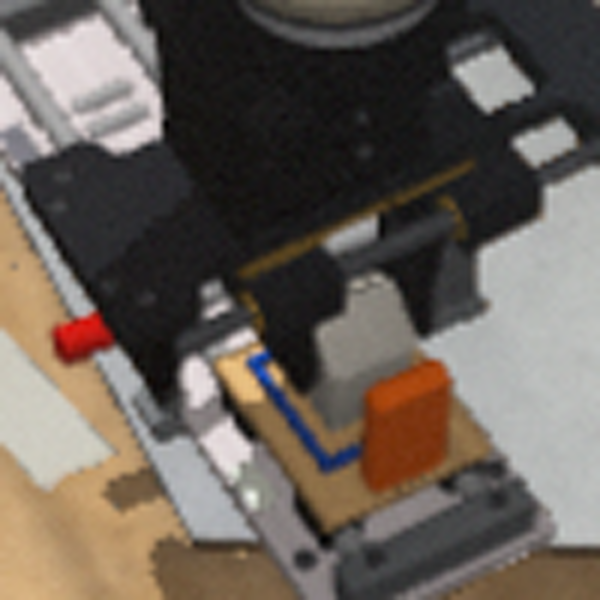

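```bash
python3 - <<'E'
from fit import *
p=np.load("p.npy")
for X in((-15,-18,43),(-15,-18,41),(-17,-20,73),(17,-20,73),(0,0,0)): print(X,(proj("scene",W(p,X,'t')+p[6:9])[0]+.4-[290,210])*6)
E
```

```text
(-15, -18, 43) [334.26299744 433.52960706]
(-15, -18, 41) [334.14101372 437.05371217]
(-17, -20, 73) [333.92617908 385.98987519]
(17, -20, 73) [422.75736991 346.03368201]
(0, 0, 0) [342.94197855 452.92190692]
```

>>> apply_moves(steps=[{"x": 0,"y": 0,"z": -4,"spin": 0},{"x": 0,"y": 0,"z": 0,"spin": 0}])

```text
time_s: 6.4
position: [0.5853, 0.1807, 0.0716]
tcp_rot: [[0.997, 0.05, -0.059], [0.059, 0.006, 0.998], [0.05, -0.999, 0.003]]
force: [-0.3, -0.2, -0.6]
opening: 0.387
```

```bash
python3 st.py
```

```text
6.4 [585.3 180.7  71.6] jaw 3.37 down [ 0.0495  0.0064 -0.9988] F [-0.3 -0.2 -0.6] 33.7
```

>>> apply_moves(steps=[{"x": 0,"y": 0,"z": -3,"spin": 0},{"x": 0,"y": 0,"z": 0,"spin": 0}])

```text
time_s: 6.6
position: [0.5858, 0.1807, 0.0685]
tcp_rot: [[0.997, 0.05, -0.059], [0.059, 0.007, 0.998], [0.051, -0.999, 0.004]]
force: [-0.8, -0.1, -0.8]
opening: 0.385
```

```bash
python3 st.py; python3 - <<'E'
from rig import imaging
import cv2,numpy as np
a=imaging.capture("scene")[210:310,290:390,::-1]
a=cv2.resize(a,None,fx=6,fy=6,interpolation=cv2.INTER_CUBIC);cv2.imwrite("pics/a5.png",a)
E
```

```text
6.6 [585.8 180.7  68.5] jaw 3.37 down [ 0.0504  0.0065 -0.9987] F [-0.8 -0.1 -0.8] 33.5
```

View pics/a5.png

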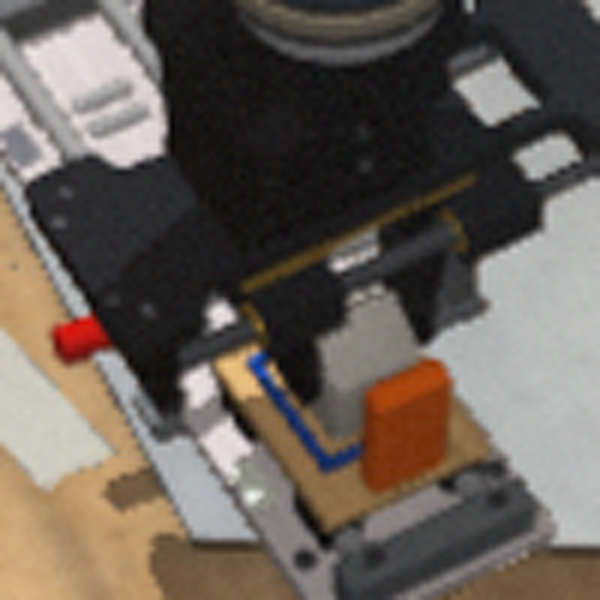

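>>> apply_moves(steps=[{"x": 0,"y": 0,"z": -3,"spin": 0},{"x": 0,"y": 0,"z": 0,"spin": 0}])

```text
time_s: 6.85
position: [0.5851, 0.1808, 0.0681]
tcp_rot: [[0.997, 0.049, -0.059], [0.059, 0.006, 0.998], [0.05, -0.999, 0.003]]
force: [0.5, 0.4, -0.4]
opening: 0.389
```

```bash
python3 st.py
```

```text
6.85 [585.1 180.8  68.1] jaw 3.39 down [ 0.0494  0.0064 -0.9988] F [ 0.5  0.4 -0.4] 33.8
```

>>> apply_moves(steps=[{"x": 0,"y": 0,"z": -1,"spin": 0},{"x": 0,"y": 0,"z": 0,"spin": 0}])

```text
time_s: 7.05
position: [0.5854, 0.1808, 0.0675]
tcp_rot: [[0.997, 0.05, -0.059], [0.059, 0.006, 0.998], [0.051, -0.999, 0.003]]
force: [-0.0, 0.5, 0.1]
opening: 0.388
```

>>> apply_moves(steps=[{"x": 0,"y": 0,"z": 0,"spin": 0},{"x": 0,"y": 0,"z": 0,"spin": 0},{"x": 0,"y": 0,"z": 0,"spin": 0},{"x": 0,"y": 0,"z": 0,"spin": 0}], grip=56)

```text
time_s: 7.45
position: [0.5854, 0.1808, 0.0665]
tcp_rot: [[0.997, 0.05, -0.059], [0.059, 0.006, 0.998], [0.05, -0.999, 0.003]]
force: [0.4, -0.2, 0.1]
opening: 0.615
```

```bash
python3 st.py
```

```text
7.45 [585.4 180.8  66.5] jaw 3.39 down [ 0.0497  0.0064 -0.9987] F [ 0.4 -0.2  0.1] 53.5
```

Next I lift straight up and look.

>>> apply_moves(steps=[{"x": 0,"y": 0,"z": 20,"spin": 0},{"x": 0,"y": 0,"z": 30,"spin": 0},{"x": 0,"y": 0,"z": 30,"spin": 0},{"x": -30,"y": 10,"z": 20,"spin": 0.14},{"x": -30,"y": 10,"z": 0,"spin": 0.14},{"x": -20,"y": 10,"z": 0,"spin": 0.14},{"x": 0,"y": 10,"z": 0,"spin": 0.14},{"x": 0,"y": 0,"z": 0,"spin": 0.14},{"x": 0,"y": 0,"z": 0,"spin": 0.14},{"x": 0,"y": 0,"z": 0,"spin": 0.14},{"x": 0,"y": 0,"z": 0,"spin": 0.14},{"x": 0,"y": 0,"z": 0,"spin": 0.14}])

```text
time_s: 8.65
position: [0.5007, 0.222, 0.1693]
tcp_rot: [[0.199, 0.008, -0.98], [0.979, 0.049, 0.199], [0.05, -0.999, 0.002]]
force: [-0.2, 0.1, 0.2]
opening: 0.638
```

```bash
python3 st.py; python3 - <<'E'
from rig import imaging
import cv2,numpy as np
a=imaging.capture("scene")[200:320,290:390,::-1]
a=cv2.resize(a,None,fx=5,fy=5,interpolation=cv2.INTER_CUBIC);cv2.imwrite("pics/a6.png",a)
a=imaging.capture("top")[200:310,310:420,::-1]
a=cv2.resize(a,None,fx=5,fy=5,interpolation=cv2.INTER_CUBIC);cv2.imwrite("pics/b6.png",a)
E
```

```text
8.65 [500.7 222.  169.3] jaw 78.52 down [ 0.0077  0.0494 -0.9987] F [-0.2  0.1  0.2] 55.5
```

View pics/a6.png

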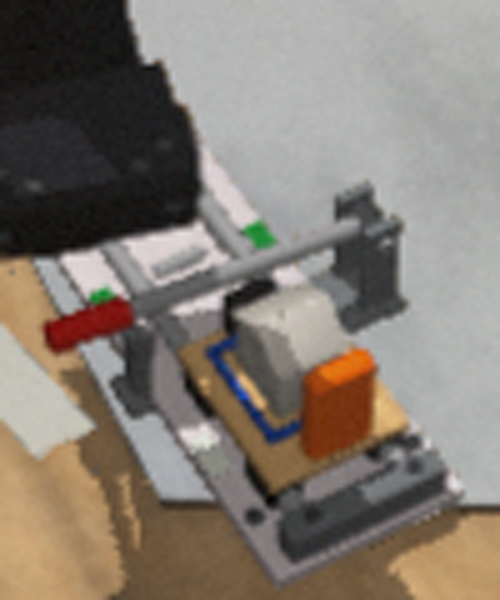

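View pics/b6.png

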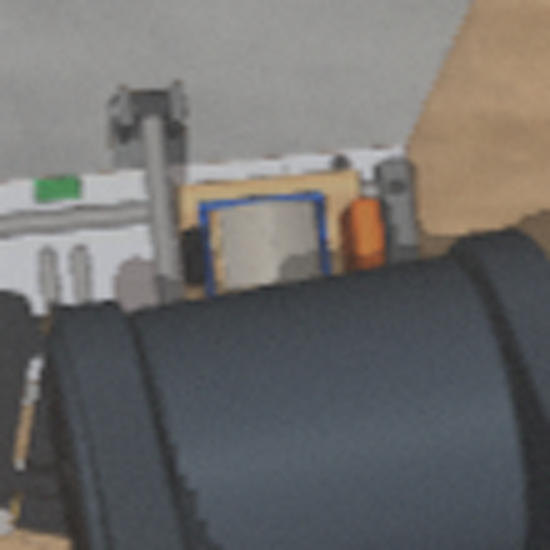

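```bash
python3 - <<'E'
from fit import *
p=np.load("p.npy");p[3]=.007
ob=[(Y(36,225),152),(Y(168,195),116),(Y(540,95),10),(Z(132,495),152),(Z(126,392),116),(Z(95,85),5)]
for g in(0,.04,.08,.12):
    print(g,[(proj(o[0],W(p,(65-d*np.cos(g),-42,50+d*np.sin(g)))+cam(o[0],p))[0]-o[1:]).round(1).tolist() for o,d in ob])
for g in (0,.06): print(W(p,(65-136*np.cos(g),-42,50+136*np.sin(g))))
E
```

```text
0 [[0.2, 4.5], [-0.6, 2.7], [-2.8, 0.1], [0.0, 0.7], [-0.5, 0.6], [-0.1, -0.4]]
0.04 [[0.1, 2.6], [-0.6, 1.2], [-2.8, 0.0], [0.1, 0.6], [-0.4, 0.4], [-0.1, -0.4]]
0.08 [[0.1, 0.7], [-0.6, -0.2], [-2.8, -0.1], [0.3, 0.4], [-0.4, 0.2], [-0.1, -0.4]]
0.12 [[0.2, -1.3], [-0.4, -1.7], [-2.8, -0.2], [0.4, 0.1], [-0.3, -0.1], [-0.1, -0.5]]
[0.51094961 0.21850179 0.057     ]
[0.51119392 0.21851604 0.0651551 ]
```

>>> apply_moves(steps=[{"x": 5,"y": -1,"z": -10,"spin": 0.09},{"x": 3,"y": 0,"z": -20,"spin": 0.09},{"x": 2,"y": 0,"z": -20,"spin": 0.06},{"x": 0,"y": 0,"z": -10,"spin": 0},{"x": 0,"y": 0,"z": 0,"spin": 0}])

```text
time_s: 9.25
position: [0.5119, 0.2212, 0.1083]
tcp_rot: [[-0.025, -0.001, -1.0], [0.998, 0.051, -0.025], [0.051, -0.999, -0.0]]
force: [-0.3, -0.2, 0.8]
opening: 0.642
```

```bash
python3 st.py
```

```text
9.25 [511.9 221.2 108.3] jaw 91.42 down [-8.000e-04  5.100e-02 -9.987e-01] F [-0.3 -0.2  0.8] 55.9
```

>>> apply_moves(steps=[{"x": 0,"y": -2,"z": -20,"spin": 0.03},{"x": 0,"y": 0,"z": -20,"spin": 0},{"x": 0,"y": 0,"z": -10,"spin": 0},{"x": 0,"y": 0,"z": 0,"spin": 0}])

```text
time_s: 9.65
position: [0.5135, 0.2198, 0.0595]
tcp_rot: [[-0.047, 0.003, -0.999], [0.998, 0.052, -0.047], [0.052, -0.999, -0.005]]
force: [-1.0, 0.1, -0.5]
opening: 0.644
```

```bash
python3 st.py; python3 - <<'E'
from rig import imaging
import cv2,numpy as np
a=imaging.capture("scene")[200:300,260:380,::-1]
a=cv2.resize(a,None,fx=5,fy=5,interpolation=cv2.INTER_CUBIC);cv2.imwrite("pics/a7.png",a)
E
```

```text
9.65 [513.5 219.8  59.5] jaw 92.71 down [ 0.0026  0.052  -0.9986] F [-1.   0.1 -0.5] 56.1
```

View pics/a7.png

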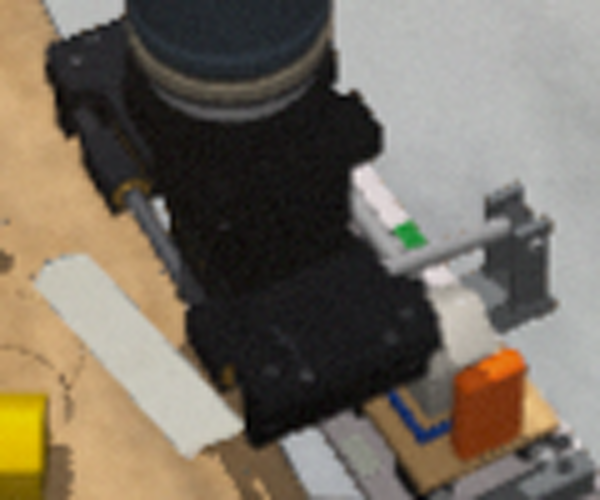

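>>> apply_moves(steps=[{"x": -2,"y": 0,"z": -3,"spin": 0},{"x": 0,"y": 0,"z": 0,"spin": 0},{"x": 0,"y": 0,"z": 0,"spin": 0},{"x": 0,"y": 0,"z": 0,"spin": 0},{"x": 0,"y": 0,"z": 0,"spin": 0},{"x": 0,"y": 0,"z": 0,"spin": 0},{"x": 0,"y": 0,"z": 0,"spin": 0}], grip=5)

```text
time_s: 10.4
position: [0.514, 0.2202, 0.0606]
tcp_rot: [[-0.047, 0.01, -0.999], [0.998, 0.053, -0.047], [0.052, -0.999, -0.013]]
force: [0.1, -2.1, -1.4]
opening: 0.15
```

```bash
python3 st.py
```

```text
10.4 [514.  220.2  60.6] jaw 92.72 down [ 0.0103  0.0527 -0.9986] F [ 0.1 -2.1 -1.4] 13.1
```

>>> apply_moves(steps=[{"x": 2,"y": 0,"z": 14,"spin": 0},{"x": 3,"y": 0,"z": 13,"spin": 0},{"x": 5,"y": 0,"z": 12,"spin": 0},{"x": 6,"y": 0,"z": 12,"spin": 0}])

```text
time_s: 10.8
position: [0.5281, 0.2207, 0.1098]
tcp_rot: [[-0.045, 0.004, -0.999], [0.998, 0.054, -0.045], [0.053, -0.999, -0.006]]
force: [1.4, 0.7, -3.8]
opening: 0.151
```

```bash
python3 st.py; python3 - <<'E'
from rig import imaging
import cv2,numpy as np
a=imaging.capture("scene")[180:300,260:380,::-1]
a=cv2.resize(a,None,fx=5,fy=5,interpolation=cv2.INTER_CUBIC);cv2.imwrite("pics/a8.png",a)
E
```

```text
10.8 [528.1 220.7 109.8] jaw 92.57 down [ 0.0035  0.0537 -0.9986] F [ 1.4  0.7 -3.8] 13.1
```

View pics/a8.png

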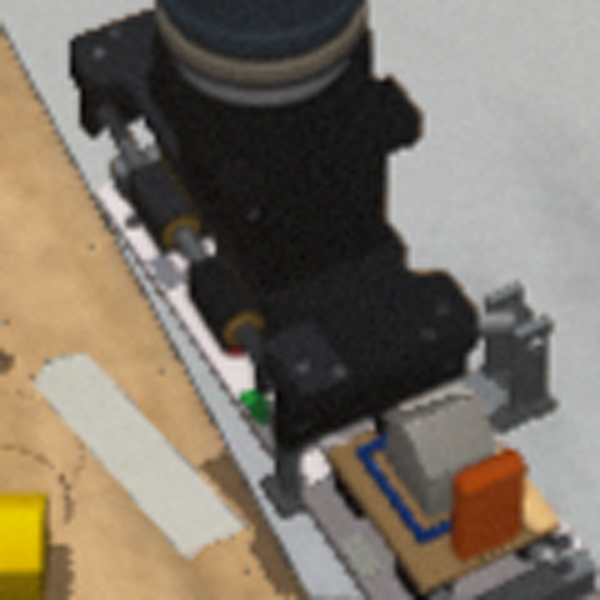

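>>> apply_moves(steps=[{"x": 6,"y": 0,"z": 12,"spin": 0},{"x": 8,"y": 0.5,"z": 11,"spin": 0},{"x": 9,"y": 0.5,"z": 10,"spin": 0},{"x": 10,"y": 0.5,"z": 9,"spin": 0}])

```text
time_s: 11.25
position: [0.5584, 0.2224, 0.1503]
tcp_rot: [[-0.042, -0.005, -0.999], [0.998, 0.054, -0.042], [0.054, -0.999, 0.003]]
force: [-0.6, 0.9, -3.7]
opening: 0.15
```

```bash
python3 st.py
```

```text
11.25 [558.4 222.4 150.3] jaw 92.39 down [-0.0052  0.0538 -0.9985] F [-0.6  0.9 -3.7] 13.1
```

>>> apply_moves(steps=[{"x": 11,"y": 0.5,"z": 8,"spin": 0},{"x": 11,"y": 0.5,"z": 7,"spin": 0},{"x": 12,"y": 0.5,"z": 6,"spin": 0},{"x": 12,"y": 0.5,"z": 5,"spin": 0}])

```text
time_s: 11.65
position: [0.595, 0.2246, 0.1727]
tcp_rot: [[-0.038, -0.031, -0.999], [0.998, 0.052, -0.04], [0.053, -0.998, 0.028]]
force: [-2.3, 1.8, 0.3]
opening: 0.152
```

```bash
python3 st.py
```

```text
11.65 [595.  224.6 172.7] jaw 92.2 down [-0.0305  0.0523 -0.9982] F [-2.3  1.8  0.3] 13.2
```

>>> apply_moves(steps=[{"x": 12,"y": 0.5,"z": 5,"spin": 0},{"x": 13,"y": 0.5,"z": 3,"spin": 0},{"x": 13,"y": 0.5,"z": 2,"spin": 0}])

```text
time_s: 11.95
position: [0.627, 0.2266, 0.1816]
tcp_rot: [[-0.038, -0.047, -0.998], [0.998, 0.051, -0.04], [0.053, -0.998, 0.045]]
force: [-2.9, 1.2, 4.7]
opening: 0.151
```

```bash
python3 st.py
```

```text
11.95 [627.  226.6 181.6] jaw 92.16 down [-0.0469  0.0511 -0.9976] F [-2.9  1.2  4.7] 13.1
```

>>> apply_moves(steps=[{"x": 12,"y": 0.5,"z": 0,"spin": 0},{"x": 5,"y": 0,"z": 0,"spin": 0},{"x": 0,"y": 0,"z": 0,"spin": 0}])

```text
time_s: 12.25
position: [0.643, 0.2276, 0.183]
tcp_rot: [[-0.038, -0.051, -0.998], [0.998, 0.051, -0.041], [0.053, -0.997, 0.049]]
force: [-0.4, 0.7, 1.8]
opening: 0.154
```

```bash
python3 st.py;  python3 - <<'E'
from rig import imaging
import cv2,numpy as np
a=imaging.capture("scene")[150:300,280:430,::-1]
a=cv2.resize(a,None,fx=4,fy=4,interpolation=cv2.INTER_CUBIC);cv2.imwrite("pics/a9.png",a)
E
```

```text
12.25 [643.  227.6 183. ] jaw 92.18 down [-0.0511  0.0508 -0.9974] F [-0.4  0.7  1.8] 13.4
```

View pics/a9.png

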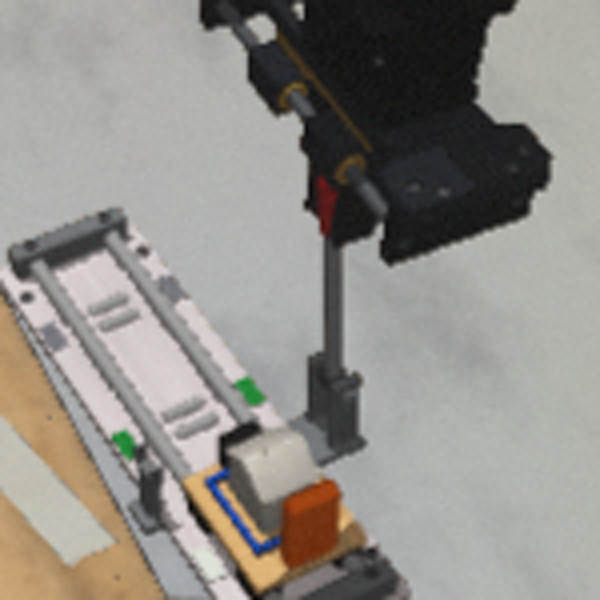

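>>> apply_moves(steps=[{"x": 0,"y": 0,"z": 0,"spin": 0},{"x": 0,"y": 0,"z": 0,"spin": 0},{"x": 0,"y": 0,"z": 0,"spin": 0},{"x": 0,"y": 0,"z": 0,"spin": 0},{"x": 0,"y": 0,"z": 15,"spin": 0},{"x": 0,"y": 0,"z": 20,"spin": 0},{"x": 0,"y": 0,"z": 30,"spin": 0},{"x": 0,"y": 0,"z": 20,"spin": 0},{"x": -20,"y": -10,"z": 10,"spin": 0},{"x": -30,"y": -20,"z": 0,"spin": 0},{"x": -20,"y": -30,"z": 0,"spin": 0},{"x": 0,"y": -30,"z": 0,"spin": 0}], grip=50)

```text
time_s: 13.5
position: [0.5705, 0.1386, 0.2868]
tcp_rot: [[-0.044, -0.043, -0.998], [0.998, 0.053, -0.046], [0.055, -0.998, 0.041]]
force: [1.0, 0.0, -0.5]
opening: 0.576
```

```bash
python3 st.py;  python3 - <<'E'
from rig import imaging
import cv2,numpy as np
a=imaging.capture("scene")[150:330,280:430,::-1]
a=cv2.resize(a,None,fx=3.3,fy=3.3,interpolation=cv2.INTER_CUBIC);cv2.imwrite("pics/a10.png",a)
E
```

```text
13.5 [570.5 138.6 286.8] jaw 92.52 down [-0.0434  0.0527 -0.9977] F [ 1.   0.  -0.5] 50.1
```

View pics/a10.png

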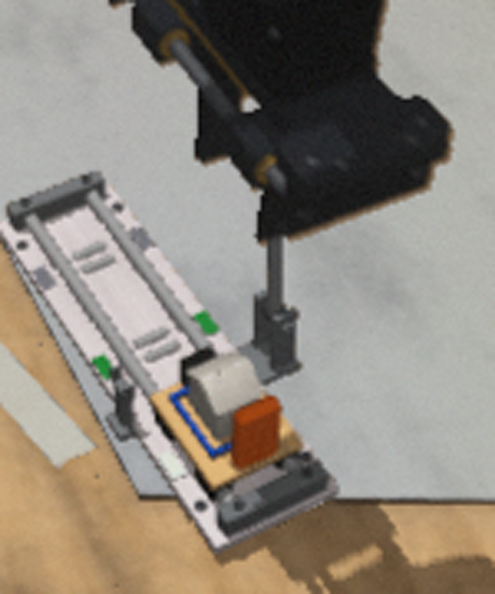

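>>> apply_moves(steps=[{"x": 8,"y": -15,"z": 0,"spin": 0.014},{"x": 8,"y": -15,"z": -10,"spin": 0},{"x": 0,"y": -5,"z": -40,"spin": 0},{"x": 0,"y": 0,"z": -40,"spin": 0},{"x": 0,"y": 0,"z": -40,"spin": 0},{"x": 0,"y": 0,"z": -20,"spin": 0},{"x": 0,"y": 0,"z": 0,"spin": 0}], grip=0)

```text
time_s: 14.25
position: [0.5936, 0.0937, 0.1375]
tcp_rot: [[-0.049, -0.026, -0.998], [0.998, 0.048, -0.05], [0.049, -0.998, 0.024]]
force: [-1.0, 0.1, 0.7]
opening: 0.045
```

```bash
python3 st.py
```

```text
14.25 [593.6  93.7 137.5] jaw 92.83 down [-0.0263  0.0481 -0.9985] F [-1.   0.1  0.7] 3.9
```

>>> apply_moves(steps=[{"x": -4,"y": 0,"z": -30,"spin": 0},{"x": 0,"y": 0,"z": -25,"spin": 0},{"x": 0,"y": 0,"z": -7,"spin": 0},{"x": 0,"y": 0,"z": 0,"spin": 0}])

```text
time_s: 14.65
position: [0.5942, 0.0934, 0.0771]
tcp_rot: [[-0.049, -0.018, -0.999], [0.998, 0.048, -0.05], [0.049, -0.999, 0.016]]
force: [-0.7, 0.8, 1.4]
opening: 0.008
```

```bash
python3 st.py;  python3 - <<'E'
from rig import imaging
import cv2,numpy as np
a=imaging.capture("scene")[200:340,290:430,::-1]
a=cv2.resize(a,None,fx=4,fy=4,interpolation=cv2.INTER_CUBIC);cv2.imwrite("pics/a11.png",a)
E
```

```text
14.65 [594.2  93.4  77.1] jaw 92.79 down [-0.0185  0.0482 -0.9987] F [-0.7  0.8  1.4] 0.7
```

View pics/a11.png

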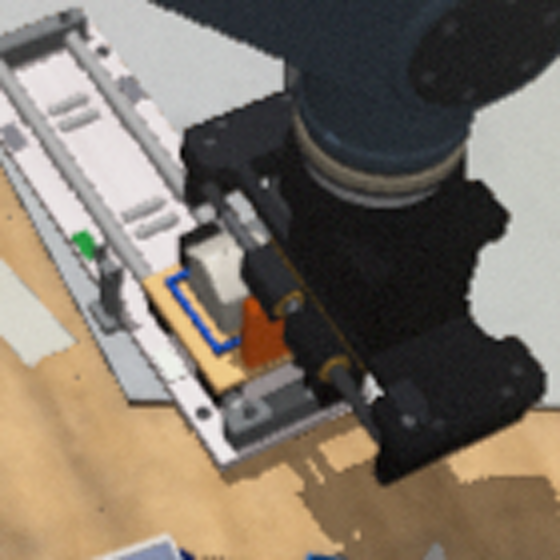

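>>> apply_moves(steps=[{"x": -5,"y": 6,"z": 0,"spin": 0},{"x": -3,"y": 6,"z": 0,"spin": 0},{"x": 0,"y": 0,"z": 0,"spin": 0}])

```text
time_s: 15.0
position: [0.5887, 0.1064, 0.0817]
tcp_rot: [[-0.049, -0.01, -0.999], [0.998, 0.048, -0.049], [0.049, -0.999, 0.008]]
force: [0.1, -0.4, -0.4]
opening: 0.004
```

```bash
python3 st.py
```

```text
15.0 [588.7 106.4  81.7] jaw 92.81 down [-0.0102  0.0481 -0.9988] F [ 0.1 -0.4 -0.4] 0.4
```

>>> apply_moves(steps=[{"x": -3,"y": 5,"z": -5,"spin": 0},{"x": 0,"y": 4,"z": -2,"spin": 0},{"x": 0,"y": 0,"z": 0,"spin": 0}])

```text
time_s: 15.3
position: [0.5861, 0.1168, 0.0759]
tcp_rot: [[-0.05, -0.007, -0.999], [0.998, 0.048, -0.05], [0.048, -0.999, 0.005]]
force: [-0.4, -0.2, -0.7]
opening: 0.007
```

>>> apply_moves(steps=[{"x": 0,"y": 4,"z": 0,"spin": 0},{"x": 0,"y": 4,"z": 0,"spin": 0}])

```text
time_s: 15.5
position: [0.5861, 0.1251, 0.0756]
tcp_rot: [[-0.049, -0.008, -0.999], [0.998, 0.048, -0.05], [0.048, -0.999, 0.005]]
force: [-0.3, -0.8, -0.4]
opening: 0.004
```

```bash
python3 st.py
```

```text
15.5 [586.1 125.1  75.6] jaw 92.84 down [-0.0076  0.048  -0.9988] F [-0.3 -0.8 -0.4] 0.4
```

>>> apply_moves(steps=[{"x": 0,"y": 3,"z": 0,"spin": 0},{"x": 0,"y": 0,"z": 0,"spin": 0}])

```text
time_s: 15.7
position: [0.586, 0.1277, 0.0756]
tcp_rot: [[-0.051, -0.008, -0.999], [0.998, 0.046, -0.052], [0.046, -0.999, 0.006]]
force: [-0.5, -1.8, 0.9]
opening: 0.003
```

```bash
python3 st.py;  python3 - <<'E'
from rig import imaging
import cv2,numpy as np
a=imaging.capture("scene")[200:340,290:430,::-1]
a=cv2.resize(a,None,fx=4,fy=4,interpolation=cv2.INTER_CUBIC);cv2.imwrite("pics/a12.png",a)
E
```

```text
15.7 [586.  127.7  75.6] jaw 92.95 down [-0.008   0.0459 -0.9989] F [-0.5 -1.8  0.9] 0.2
```

View pics/a12.png

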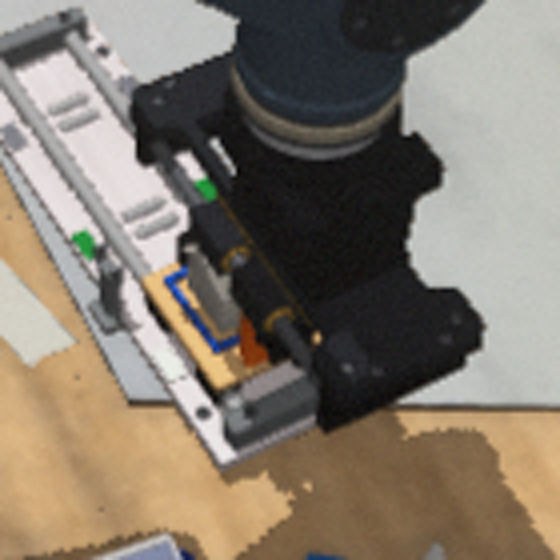

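>>> apply_moves(steps=[{"x": 0,"y": 4,"z": 0,"spin": 0},{"x": 0,"y": 4,"z": 0,"spin": 0},{"x": -0.5,"y": 5,"z": 0,"spin": 0},{"x": -0.5,"y": 5,"z": 0,"spin": 0}])

```text
time_s: 16.15
position: [0.5849, 0.1458, 0.0755]
tcp_rot: [[-0.049, -0.009, -0.999], [0.998, 0.046, -0.05], [0.046, -0.999, 0.006]]
force: [0.3, -1.0, -0.0]
opening: 0.005
```

```bash
python3 st.py;  python3 - <<'E'
from rig import imaging
import cv2,numpy as np
a=imaging.capture("scene")[200:340,290:430,::-1]
a=cv2.resize(a,None,fx=4,fy=4,interpolation=cv2.INTER_CUBIC);cv2.imwrite("pics/a13.png",a)
E
```

```text
16.15 [584.9 145.8  75.5] jaw 92.83 down [-0.0086  0.0459 -0.9989] F [ 0.3 -1.  -0. ] 0.4
```

View pics/a13.png

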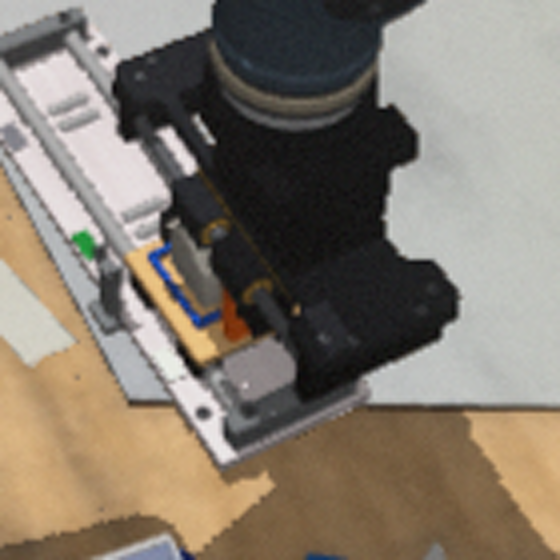

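>>> apply_moves(steps=[{"x": -0.5,"y": 5,"z": 0,"spin": 0},{"x": -0.5,"y": 5,"z": 0,"spin": 0},{"x": -0.5,"y": 5,"z": 0,"spin": 0},{"x": -0.5,"y": 5,"z": 0,"spin": 0},{"x": -0.5,"y": 5,"z": 0,"spin": 0},{"x": -0.5,"y": 5,"z": 0,"spin": 0},{"x": 0,"y": 5,"z": 0,"spin": 0},{"x": 0,"y": 5,"z": 0,"spin": 0}])

```text
time_s: 17.0
position: [0.582, 0.1903, 0.0755]
tcp_rot: [[-0.05, -0.007, -0.999], [0.998, 0.046, -0.051], [0.047, -0.999, 0.005]]
force: [-0.0, -1.5, 0.6]
opening: 0.001
```

```bash
python3 st.py
```

```text
17.0 [582.  190.3  75.5] jaw 92.89 down [-0.0073  0.0462 -0.9989] F [-0.  -1.5  0.6] 0.1
```

>>> apply_moves(steps=[{"x": 0,"y": 5,"z": 0,"spin": 0},{"x": 0,"y": 4,"z": 0,"spin": 0},{"x": 0,"y": 4,"z": 0,"spin": 0},{"x": 0,"y": 3,"z": 0,"spin": 0},{"x": 0,"y": 0,"z": 0,"spin": 0}])

```text
time_s: 17.5
position: [0.5809, 0.2078, 0.0755]
tcp_rot: [[-0.052, -0.009, -0.999], [0.998, 0.045, -0.052], [0.045, -0.999, 0.007]]
force: [0.3, -0.1, 0.4]
opening: 0.005
```

```bash
python3 st.py;  python3 - <<'E'
from rig import imaging
import cv2,numpy as np
a=imaging.capture("scene")[180:320,270:410,::-1]
a=cv2.resize(a,None,fx=4,fy=4,interpolation=cv2.INTER_CUBIC);cv2.imwrite("pics/a14.png",a)
E
```

```text
17.5 [580.9 207.8  75.5] jaw 92.97 down [-0.0095  0.0449 -0.9989] F [ 0.3 -0.1  0.4] 0.5
```

View pics/a14.png

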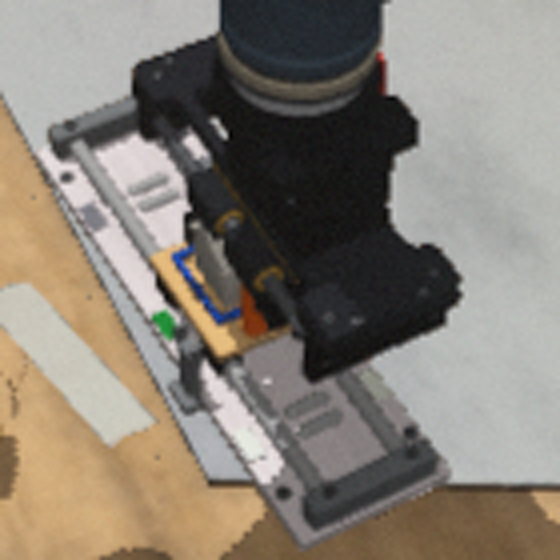

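>>> apply_moves(steps=[{"x": 0,"y": 2,"z": 0,"spin": 0},{"x": 0,"y": 2,"z": 0,"spin": 0},{"x": 0,"y": 0,"z": 0,"spin": 0},{"x": 0,"y": 0,"z": 0,"spin": 0}])

```text
time_s: 17.95
position: [0.5811, 0.2129, 0.0754]
tcp_rot: [[-0.05, -0.009, -0.999], [0.998, 0.047, -0.05], [0.047, -0.999, 0.007]]
force: [-1.1, -0.2, -0.0]
opening: 0.002
```

```bash
python3 st.py;  python3 - <<'E'
from rig import imaging
import cv2,numpy as np
a=imaging.capture("scene")[180:320,270:410,::-1]
a=cv2.resize(a,None,fx=4,fy=4,interpolation=cv2.INTER_CUBIC);cv2.imwrite("pics/a15.png",a)
E
```

```text
17.95 [581.1 212.9  75.4] jaw 92.87 down [-0.009   0.0471 -0.9989] F [-1.1 -0.2 -0. ] 0.1
```

View pics/a15.png

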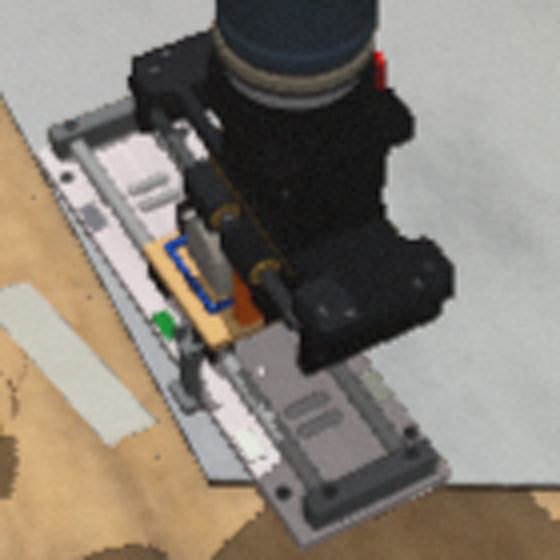

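```bash
python3 - <<'E'
from fit import *
p=np.load("p.npy");p[3]=.0065
for t in(80,86,90,94): print(t,[((proj("scene",W(p,(-33,y+t,34))+p[6:9])[0]+.4-[270,180])*4).round(1) for y in(-50,-130)])
E
```

```text
80 [array([149.5, 255.3]), array([220.1, 357.5])]
86 [array([144.5, 248. ]), array([214.6, 349.6])]
90 [array([141.1, 243.2]), array([210.9, 344.3])]
94 [array([137.8, 238.4]), array([207.3, 339. ])]
```

>>> apply_moves(steps=[{"x": 0,"y": -10,"z": 0,"spin": 0},{"x": 0,"y": -20,"z": 0,"spin": 0},{"x": 0,"y": -20,"z": 20,"spin": 0},{"x": 0,"y": -20,"z": 40,"spin": 0},{"x": -20,"y": -20,"z": 40,"spin": 0},{"x": -40,"y": -20,"z": 30,"spin": 0},{"x": -40,"y": -30,"z": 0,"spin": 0},{"x": -40,"y": -30,"z": 0,"spin": 0},{"x": 0,"y": -40,"z": 0,"spin": 0},{"x": 0,"y": -40,"z": 0,"spin": 0},{"x": 0,"y": 0,"z": 0,"spin": 0}])

```text
time_s: 19.1
position: [0.4373, -0.048, 0.2078]
tcp_rot: [[-0.051, -0.002, -0.999], [0.998, 0.044, -0.051], [0.044, -0.999, -0.0]]
force: [0.3, -0.2, 0.2]
opening: 0.001
```

```bash
python3 st.py;  python3 - <<'E'
from rig import imaging
import cv2,numpy as np
a=imaging.capture("scene");cv2.imwrite("pics/full_s.png",a[:,:,::-1]);a=a[190:310,270:390,::-1]
a=cv2.resize(a,None,fx=5,fy=5,interpolation=cv2.INTER_CUBIC);cv2.imwrite("pics/a16.png",a)
a=imaging.capture("top");cv2.imwrite("pics/full_t.png",a[:,:,::-1]);a=a[200:300,240:410,::-1]
a=cv2.resize(a,None,fx=4.5,fy=4.5,interpolation=cv2.INTER_CUBIC);cv2.imwrite("pics/b16.png",a)
E
```

```text
19.1 [437.3 -48.  207.8] jaw 92.93 down [-0.0021  0.0436 -0.999 ] F [ 0.3 -0.2  0.2] 0.1
```

View pics/a16.png

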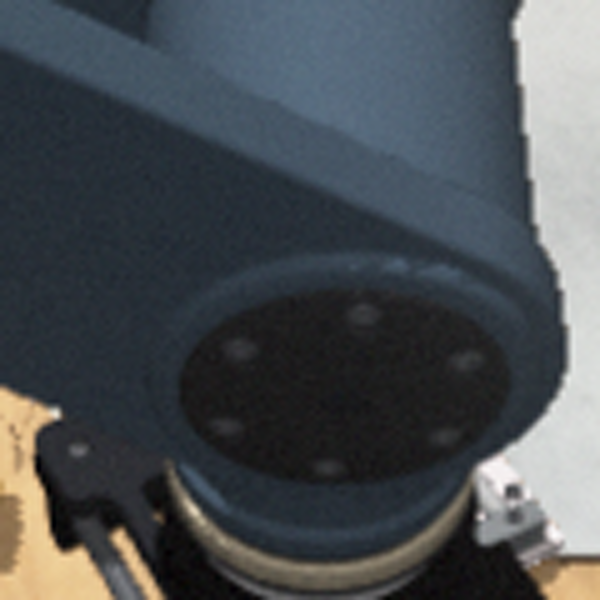

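View pics/b16.png

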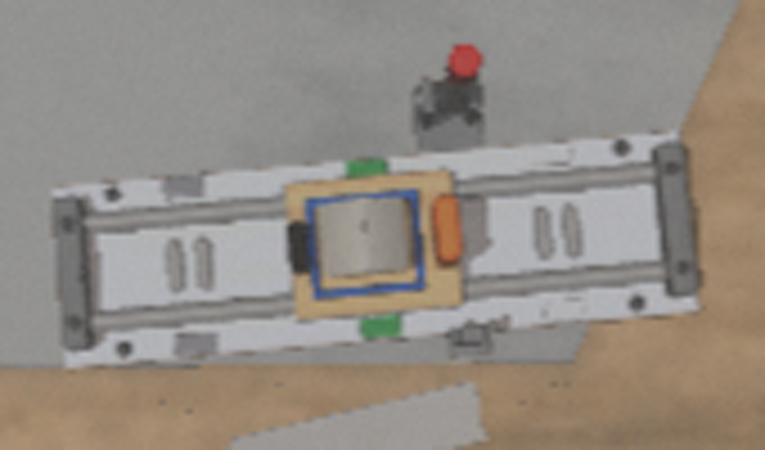

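```bash
python3 - <<'E'
from fit import *
p=np.load("p.npy");p[3]=.0065
c,s=np.cos(p[2]),np.sin(p[2])
def rl(x,y,z):
    X=back("top",240+x/4.5-.39,200+y/4.5-.39,z)-p[9:12]-[p[0],p[1],0];return np.round([1000*(c*X[0]+s*X[1]),1000*(-s*X[0]+c*X[1])],1)
for q,e in(((286,185),-50),((451,172),-130),((463,303),-130),((297,319),-50)): r=rl(*q,.041);print("deck",r,"travel",r[1]-e)
L=np.array([rl(*q,.046) for q in((307,201),(417,190),(425,288),(315,298))]);print("lip centre",L.mean(0))
H=np.array([rl(*q,.071) for q in((316,202),(408,196),(415,270),(320,278))]);print("house",H.mean(0),H.tolist())
print("rod top",rl(465,60,.209),"pivot 65,-42")
E
```

```text
deck [31.4 40.3] travel 90.3
deck [ 31.1 -38.9] travel 91.1
deck [-31.8 -39. ] travel 91.0
deck [-32.8  40.1] travel 90.1
lip centre [-0.5  4.5]
house [0.825 4.85 ] [[18.6, 26.0], [17.9, -16.7], [-16.6, -16.9], [-16.6, 27.0]]
rod top [ 54.4 -40.4] pivot 65,-42
```

```bash
python3 -c "
from rig import job
print(job.hand_in())"
```

```text
the job is handed in; nothing more can be done
None
```

I finished the job and handed it in at about 19 s of the 72 s. No verdict came back, so these are my own checks. The squarer house went into the tray first, then the stop rod was stood upright. Only after that did I push the carrier by its orange block to the middle station.

Final measurements, from the last top picture taken just before I handed in:

| Check | Measured | Required |
|---|---|---|
| Carrier travel | about 90–91 mm, between the green marks | 86–94 mm |
| House to tray centre | about 1–2 mm, standing inside the blue lips | under 12 mm |
| Stop rod angle | about 1.50 rad | at least 1.4 rad |

- **Rod angle:** the 1.50 rad figure comes from its top sitting about 11 mm off the hinge line. That is slightly less upright than the 1.55 rad the arm position suggested when I released it, but both are above the limit.
- **Scene camera:** the arm blocked its view in the final check, so nothing there confirmed the top picture.
- **Other objects:** the arm never went near the longer house, the marker or the glue bottle by design, but I did not measure their positions again at the end.
- **Rod start angle:** the rod first looked about 0.08 rad above level rather than flat, and I allowed for that when gripping it.
- **Arm:** it ended well away from the slide. The largest force I read on the tool was about 5 N.

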